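# Turn two plinths over in a hinged turnover jig

## Robot

A 7-joint arm with a two-finger parallel gripper is mounted at the origin on a cart in front of the work surface, level with it; the furniture and walls round the work are solid. World frame = base frame: x ahead of the robot, y to its left, z up, the work surface at z = 0. Lengths are in mm, angles in rad, forces in N, time in s.
With the tool pointing down it reaches from about 425 to 950 mm from the base axis. Payload 16.7 kg.
Tool frame: the origin (TCP) lies midway between the tips of the shut fingers; the grasp point (between the pads) lies env.tcp_to_grasp behind it (env.tcp_to_grasp is the distance from the TCP to the grasp point, in mm); z points along the fingers, y is the line along which they close (so a half turn about z gives the same grasp; the last joint's range is limited). The gripper opens to 94 mm and grips with 3 to 60 N. Pads are 16 mm wide; open, the fingers measure 119 mm over their backs; the gripper's body (75 mm by 177 mm) begins 78 mm behind the grasp point.
Start: joints at [1.109, 0.426, 0.074, 1.606, -0.034, 1.111, -0.067], TCP at [207.04, -642.424, 205.467] pointing down, gripper open.
Joint ranges: [-2.85, 2.85], [-0.5, 2.14], [-1.23, 1.37], [0.21, 2.46], [-1.02, 4.16], [0.16, 2.05], [-2.73, 2.73]. Speed limits (rad/s): [1.89, 1.89, 2.39, 2.39, 3.01, 3.01, 3.01].

## Interface

Orientations are given as a unit quaternion [w, x, y, z].
In Python, from bench import env, snapshot gives the robot as it stands. The module is installed in compiled form; this text tells all that it offers.
- The arm moves only by the shell command python3 -m handwheel 'ROWS'. ROWS is JSON, a list of rows, each a list of 7 numbers: the shift along the world's x, y, z as a fraction of full scale, then the turn, a rotation vector about the world's x, y, z as a fraction of full scale, then the finger opening in mm, from 0 to 94. A call has 1 to 10 rows; each row is the pose to reach, as a shift and turn from the pose commanded when the call began, turning the shorter way round; what a row does not reach only later rows make up. Full scale, the value 1, is 300 mm for a shift and pi rad for a turn. A row lasts 1/12 s, in which the tool goes at most 41.7 mm and 7.16 degrees, less where a joint would pass 70% of its speed; a pose out of reach is approached as far as the arm can. A call with a number of a shift or a turn outside -1 to 1 is refused whole. A call with a gripper value outside its range is refused whole. The fingers move at their own pace and stop on an object; the grip force is fixed at half the most. Time passes only in rows, so rows that repeat a pose let the fingers close. It gives the time, the measured TCP pose, the force, the opening and the grip force at its end, in the units of the state.
- env.sense(): the state, without advancing time (a new reading comes with each control period).
- snapshot(name): name is "side" or "top" or "wrist"; returns a dict with "pixels" (480x640x3 uint8, red, green, blue), "mtx" (3x3 intrinsics, pixels), "origin" and "orientation" of the camera in the world; the wrist camera has in their place "tool_from_camera" (4x4, takes a point from camera to tool coordinates, whose origin is the TCP and whose axes are the flange's). Camera axes: x right, y up, looking along -z (the intrinsics and any distortion apply to the point x, -y, -z); pixel columns grow to the right and rows downward; lengths in mm; the calibration is good to about 2 mm. A picture is of the moment at which its call begins: read the wrist's pose just before it. There is no depth.
- env.close_job(): hands the job in; it is judged then, once.
The state is a dict: "clock": time; "joint_pos": joint angles; "dq": joint speeds; "joint_torque": joint torques, N m; "tool_pos": TCP position; "tool_rot": TCP orientation; "force": force on the tool from outside, world axes, zero at the start; "ft_torque": the same for the moment, N m; "grip_width": finger opening in mm; "grasp_force": force on a finger pad.
Only numpy, scipy, OpenCV 4.12 (cv2) and the standard library are available. Lean on these libraries where they do the work, as an engineer would, in place of code of your own. Each camera call takes 0.05 s, during which the arm holds its last target. There are 200 camera calls.

## Task

Turn the two plinths over without touching them, using the turnover jig. First take the sanding block off the landing tray and leave it on the desk; then lay the loose cover board, skids up, on the rack with its tongue tucked fully home under the hinge rod, its plate dropped inside the two stop lugs and its tab on the flat of the rack's handle bar, then, pinching tab and bar together so that the cover stays shut, swing rack and cover right over and set them down gently on the tray. Then let go, swing the empty rack alone gently back to where it was, so that the plinths stay standing on the cover on the tray, and leave the other things on the desk where they are.

Things in the scene. Friction and masses are not known exactly. Their poses are not given: they have to be found in the camera images.
- jig: Plywood turnover jig fixed to the desk. Origin on the desk midway between its hinge posts; x along the hinge, y from the hinge to the rack's side, z up. Hinge axis: along x, 60 mm up. Base 9 mm thick, x -95..95, y -155..135. Posts at x +-88 (12 x 44 mm), 72 mm high. Landing tray on the -y side. A bench vise, 0.1 m high, stands fixed behind its end at world x > 0.60, y -0.3..-0.19.
- landing (a point): On the tray floor, 53 mm above the desk, 72 mm from the hinge axis on the jig's -y side: under the cover's origin once turned over. Tray floor: jig x -82..82 between two side lips (61 mm high), y -154..-22, open at the -y end.
- rack (a joint): Hinge angle: 0 = rack at rest on the jig's +y side, pockets up; pi = turned right over onto the tray. Hinge nearly frictionless: let go, the rack falls. Rack 0.45 kg, 132 mm along the hinge, 16..127 mm out from the axis; two pockets 57 x 99 mm, 33 mm deep; rims 13 mm below the axis (47 mm above the desk), underside 51 mm below it.
- hinge_slot (a point): On the rack, on rim level under the hinge axis (x along it, y outward). The 12 mm hinge rod (on the axis, part of the rack) leaves a slot 7 mm high over this point for the cover's tongue, entered from the handle side with the cover's tab end raised a few degrees; a fence 3 mm beyond stops it. Lowered, the plate drops inside two stop lugs (x +-48, 128.7 mm out, 5 mm above the rims). Ears at x +-69.
- rack_handle (a point): Centre of the rack's 18 mm round handle bar, at rim level, 185 mm from the hinge axis and parallel to it (x -80..80 mm, thin arms at x +-73, 58 mm free between bar and rack). 47 mm above the desk at angle 0, 73 at pi. Its middle, x -34..34, is cut to the lower half; the tab completes it. To move the rack alone hold it at x about +-52. The bar may turn in the grip.
- rack_seat (a point): Turns with the rack (x along the hinge, y to the handle, z up at angle 0): where the cover's origin lies, axes matching, when seated: on the rim plane, 72 mm from the hinge axis.
- cover: Loose plywood cover, 0.14 kg, on the desk left or right of the jig, flat face down. Origin on the flat face; x across, y from tongue to tab, z to the skids. Plate 130 (x) x 117 x 6 mm, y -62..55; tongue 126 wide, 4 thick, y -73..-62. Three skids along y (y -54..38), tops 20 mm above the flat face, at x 0 (14 mm wide, the grip) and +-56 (12 wide).
- cover_grip (a point): Middle of the top of the cover's centre skid: 14 mm wide across x, 14 mm high above the plate, 92 mm long, y -54..38.
- cover_tab (a point): Middle of the cover's tab end: a half-round aluminium bar on the flat-face plane, 60 mm along x, radius 9 mm, round on the skid side, 113 mm from the cover's origin in +y; joined to the plate by two strips 7 mm wide at x +-26, with 45 mm free between them for a finger. Seated, it completes the rack's bar to an 18 mm round.
- plinth_a: Stepped dark wooden plinth, 0.09 kg, 30 mm high, in the rack's pocket at x = -31.5 mm, lying upside down (foot up, 3 mm below the rims). Origin: centre of its small top face (40 x 80 mm), z to its foot (54 x 96 mm, the 96 along y, four grey felt dots). Must not be touched by the robot.
- plinth_b: Its twin, in the pocket at x = +31.5 mm.
- sanding_block: Red-brown sanding block 40 (x) x 68 (y) x 24 mm high, lying on the landing tray. Origin: centre of its underside.
- clear_tub: Bystander: clear plastic tub 152 x 212 x 61 mm high, on the left or right of the jig (where the cover is not).
- cement_bottle: Bystander: small glue bottle 26 x 38 x 106 mm standing behind the jig.
- paint_pot_moss: Bystander: paint pot 36 x 32 x 46 mm in front of the jig.
- figure_primed: Bystander: grey gaming figure 46 x 61 x 67 mm behind the jig.
- tea_mug: Bystander: mug 80 x 113 x 91 mm behind the jig.
- side_cutters: Bystander: side cutters 40 x 121 x 9 mm lying in front of the jig.
Not all that is in view belongs to the job. What is shaped like the sanding_block but orange or pink is not meant.

How it is judged:
By the outcome, as a careful person would: the job done as asked, in the order asked, and still so for the second after the job is handed in, with the robot touching nothing.
It also fails if it takes over 72 s, if anything falls off the work surface, if the arm or the gripper's body presses on something with over 40 N, if the wrist force passes 120 N, or if a joint passes its speed limit or range.

## Working session

There is one attempt and no reset: what is moved stays moved. The work goes in short steps, Python scripts to look and compute and a shell command to move; the robot and the scene stay as the last step left them, time stands still between calls to the robot, and variables do not carry over. Pictures are saved under pics/ and viewed, at most 10 in all, crops included, and the job is handed in when it is done.

```bash
mkdir -p pics; cat > h.py <<'E'
import numpy as np, cv2
from bench import env, snapshot
from scipy.spatial.transform import Rotation as R
def rot(q): return R.from_quat([q[1],q[2],q[3],q[0]])
def cam(s):
    if 'tool_from_camera' in s: return s['T']
    T=np.eye(4);
    o=np.array(s['orientation'])
    T[:3,:3]=rot(o).as_matrix() if o.size==4 else o
    T[:3,3]=s['origin']; return T
def snap(n):
    st=env.sense(); s=snapshot(n)
    if n=='wrist':
        W=np.eye(4);W[:3,:3]=rot(st['tool_rot']).as_matrix();W[:3,3]=st['tool_pos'];s['T']=W@np.array(s['tool_from_camera'])
    return s
def px2w(s,uv,z):
    uv=np.atleast_2d(np.array(uv,float)); K=np.array(s['mtx']); T=cam(s)
    d=np.c_[uv,np.ones(len(uv))]@np.linalg.inv(K).T; d=d*[1,-1,-1]; d=d@T[:3,:3].T
    o=T[:3,3]; return o+d*((z-o[2])/d[:,2])[:,None]
def w2px(s,p):
    T=cam(s);c=(np.atleast_2d(p)-T[:3,3])@T[:3,:3];c=c*[1,-1,-1];q=c@np.array(s['mtx']).T;return q[:,:2]/q[:,2:]
def save(s,n): cv2.imwrite('pics/'+n,cv2.cvtColor(s['pixels'],cv2.COLOR_RGB2BGR))
E
python3 - <<'E'
from h import *
import pickle
for n in('top','side'):
    s=snap(n);save(s,n+'.png');pickle.dump(s,open(n+'.pkl','wb'));print(n,s.keys(),np.array(s['mtx']).tolist(),s['origin'],s['orientation'])
st=env.sense();print(st, env.tcp_to_grasp)
E
```

```text
top dict_keys(['pixels', 'mtx', 'origin', 'orientation']) [[558.9151991387877, 0.0, 324.24009717121066], [0.0, 558.9151991387877, 237.40570777577307], [0.0, 0.0, 1.0]] [ 215.5530003    65.99299551 1611.4383144 ] [-0.70078678 -0.0648117   0.07587972  0.70635657]
side dict_keys(['pixels', 'mtx', 'origin', 'orientation']) [[559.8419679337902, 0.0, 325.68928017321167], [0.0, 559.8419679337902, 239.0655420268968], [0.0, 0.0, 1.0]] [ 198.97887557 1176.49293332  975.03083774] [-0.12516061 -0.06760288  0.44143005  0.88594818]
{'clock': 0.1, 'joint_pos': array([ 1.10950431,  0.42662966,  0.0738488 ,  1.60651518, -0.03407204,
        1.11079916, -0.06707873]), 'dq': array([-0.00070335, -0.00234865,  0.00118322, -0.00187132, -0.00079189,
        0.00158031, -0.00082417]), 'joint_torque': array([ 8.08682613e-03, -9.37458515e+01,  3.67662728e+00, -4.55038190e+01,
       -4.86396602e-02,  1.69002550e-02,  1.91472907e-05]), 'tool_pos': array([ 206.91910504, -642.10454855,  204.88435015]), 'tool_rot': array([-5.30088371e-04,  9.87872138e-01,  1.55268610e-01, -1.32144947e-04]), 'force': array([ 0.61811541, -0.10971464, -0.21267735]), 'ft_torque': array([ 0.01617843, -0.001426  ,  0.0151937 ]), 'grasp_force': 0.0, 'grip_width': 93.66209212232465} 18.8
```

View pics/top.png

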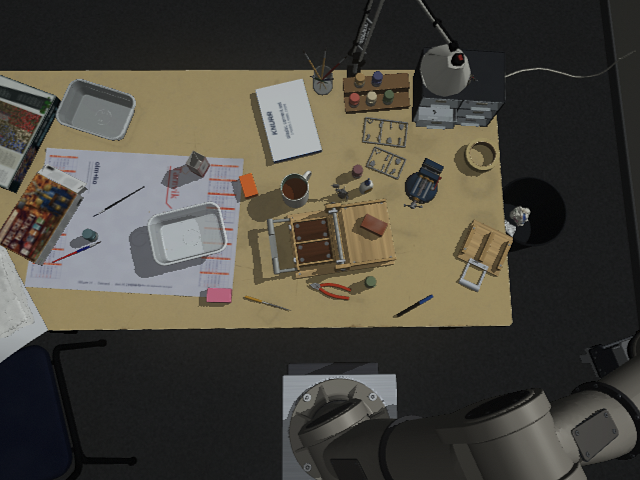

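View pics/side.png

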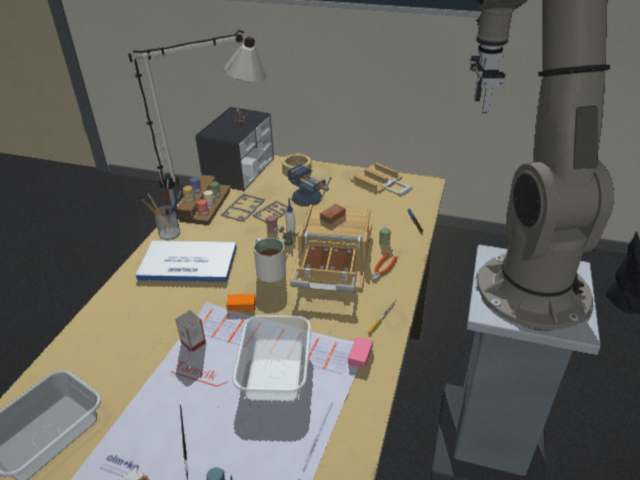

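The top view shows the red-brown block on the tray at (373,225). Its lookalikes are the orange block (248,186) and the pink one (218,296), both off the jig, so I choose (373,225). The cover is on the right at (485,255) with its tab near (470,277). The jig hinge is near column 338, with the rack and handle to its left (handle at column 275).

```bash
python3 - <<'E'
from h import *
import pickle
s=pickle.load(open('top.pkl','rb'))
for n,uv,z in[('block',(373,225),77),('hinge',(338,237),60),('handle',(275,246),47),('cover',(485,248),20),('tab',(470,275),9),('tub',(188,233),60)]: print(n,px2w(s,uv,z).round(0))
im=s['pixels'];a=cv2.resize(im[190:310,240:400],None,fx=5,fy=5,interpolation=cv2.INTER_CUBIC)
cv2.imwrite('pics/crop1.png',a[:600,:800,::-1])
w=snap('wrist');print(np.array(w['tool_from_camera']).round(3).tolist(),np.array(w['mtx']).round(1).tolist())
E
```

```text
block [[560. -97.  77.]]
hinge [[530.   1.  60.]]
handle [[507. 180.  47.]]
cover [[ 503. -428.   20.]]
tab [[ 425. -382.    9.]]
tub [[544. 425.  60.]]
[[-0.0, 0.963, 0.269, 79.377], [1.0, 0.001, -0.001, 1.0], [-0.001, 0.269, -0.963, -179.648], [0.0, 0.0, 0.0, 1.0]] [[332.4, 0.0, 326.8], [0.0, 332.4, 240.1], [0.0, 0.0, 1.0]]
```

View pics/crop1.png

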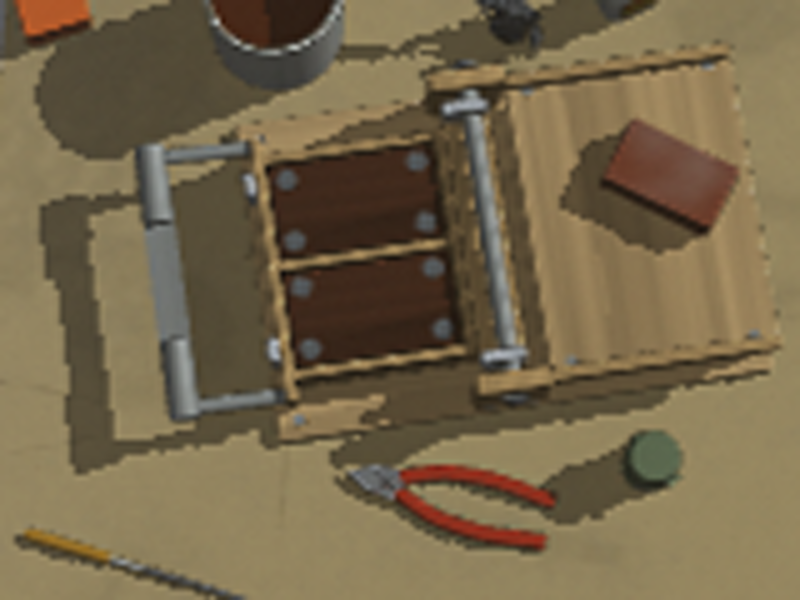

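The crop confirms the red-brown block on the tray, centre about (670,175) in the crop. The wrist camera will get a view from above that covers the jig, block and cover.

```bash
python3 -m handwheel '[[0.1,0.1,0.1,0,0,0,60],[0.2,0.2,0.2,0,0,0,60],[0.3,0.3,0.3,0,0,0,60],[0.4,0.4,0.4,0,0,0,60],[0.5,0.5,0.5,0,0,0,60],[0.6,0.6,0.5,0,0,0,60],[0.7,0.7,0.5,0,0,0,60],[0.8,0.8,0.5,0,0,0,60],[0.85,0.88,0.5,0,0,0,60],[0.9,1,0.5,0,0,0,60]]' && python3 -m handwheel '[[0,0.13,0,0,0,0,60],[0,0.26,0,0,0,0,60],[0,0.35,0,0,0,-0.02,60],[0,0.35,0,0,0,-0.04,60],[0,0.35,0,0,0,-0.04,60],[0,0.35,0,0,0,-0.04,60]]'
python3 - <<'E'
from h import *
import pickle
s=snap('wrist');save(s,'w1.png');pickle.dump(s,open('w1.pkl','wb'));st=env.sense();print(st['tool_pos'],st['tool_rot'],st['joint_pos'],st['clock'],cam(s)[:3].round(2))
E
```

```text
clock: 0.98
tool_pos: [463.1, -367.0, 354.7]
tool_rot: [0.0, 0.988, 0.155, 0.0]
force: [1.5, 1.1, -1.1]
grip_width: 60.1
grasp_force: 0.0
clock: 1.48
tool_pos: [461.4, -263.8, 354.6]
tool_rot: [0.0, 0.996, 0.094, -0.0]
force: [-0.0, -0.4, 0.2]
grip_width: 59.9
grasp_force: 0.0
[ 461.3097724  -264.25865757  354.47545433] [ 2.54393654e-05  9.95616920e-01  9.35250208e-02 -1.32450612e-04] [ 0.54904716  0.09476475 -0.1628094   1.71364656  0.01594832  1.33466752
 -1.00025154] 1.5333 [[ 1.9000e-01  9.5000e-01  2.6000e-01  5.3966e+02]
 [-9.8000e-01  1.8000e-01  5.0000e-02 -2.4982e+02]
 [ 0.0000e+00 -2.7000e-01  9.6000e-01  5.3426e+02]]
```

View pics/w1.png

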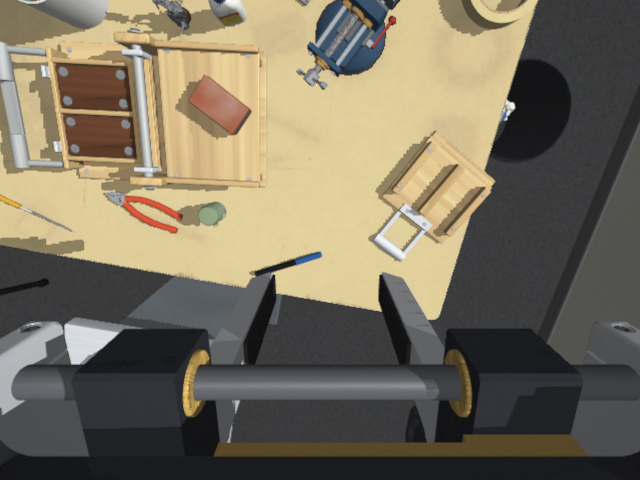

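Wrist view: the block on the tray is centred at (220,104), the hinge rod runs (139,48)-(148,176), the cover is centred at about (439,187) with its tab at (388,248), the vise is at (345,40), and the pen is at (288,264). Next I measure the block and get rough figures for the jig and cover.

```bash
python3 - <<'E'
from h import *
import pickle
s=pickle.load(open('w1.pkl','rb'));im=s['pixels']
hsv=cv2.cvtColor(im,cv2.COLOR_RGB2HSV);m=((hsv[...,0]<10)|(hsv[...,0]>172))&(hsv[...,1]>110)&(hsv[...,2]>110)
m=m.astype(np.uint8)*255
roi=np.zeros_like(m);roi[60:150,170:265]=m[60:150,170:265]
c=max(cv2.findContours(roi,0,1)[0],key=cv2.contourArea)
p=px2w(s,c[:,0,:],77)[:,:2].astype(np.float32);r=cv2.minAreaRect(p);b=cv2.boxPoints(r);print(r);print(b.round(0))
for n,uv,z in[('rodtop',(139,48),66),('rodbot',(148,176),66),('h1',(4,44),56),('h2',(22,167),56),('tray',(266,52),53),('tray2',(266,185),53),('cov',(439,187),6),('tab',(389,248),9),('pen',(288,264),5),('vise',(312,76),60),('vise body',(345,72),10)]:print(n,px2w(s,uv,z).round(0)[0])
E
```

```text
((564.7294311523438, -105.50065612792969), (69.99578857421875, 38.923492431640625), 63.63141632080078)
[[ 532. -128.]
 [ 567. -146.]
 [ 598.  -83.]
 [ 563.  -66.]]
rodtop [614.   4.  66.]
rodbot [456. -14.  66.]
h1 [588. 179.  56.]
h2 [434. 165.  56.]
tray [ 642. -151.   53.]
tray2 [ 472. -174.   53.]
cov [ 513. -436.    6.]
tab [ 401. -381.    9.]
pen [ 341. -222.    5.]
vise [ 624. -215.   60.]
vise body [ 647. -257.   10.]
```

```bash
python3 -m handwheel '[[0.05,0.08,-0.03,0,0,0.03,60],[0.1,0.16,-0.1,0,0,0.07,60],[0.15,0.25,-0.2,0,0,0.105,60],[0.2,0.32,-0.3,0,0,0.14,60],[0.25,0.39,-0.4,0,0,0.18,60],[0.3,0.46,-0.5,0,0,0.215,60],[0.347,0.53,-0.6,0,0,0.25,60],[0.347,0.53,-0.65,0,0,0.29,60],[0.347,0.53,-0.65,0,0,0.29,60],[0.347,0.53,-0.65,0,0,0.29,60]]'
python3 - <<'E'
from h import *
import pickle
s=snap('wrist');save(s,'w2.png');pickle.dump(s,open('w2.pkl','wb'));st=env.sense();print(st['joint_pos'].round(2))
im=s['pixels'];hsv=cv2.cvtColor(im,cv2.COLOR_RGB2HSV);m=(((hsv[...,0]<10)|(hsv[...,0]>172))&(hsv[...,1]>110)&(hsv[...,2]>110)).astype(np.uint8)*255
for c in cv2.findContours(m,0,1)[0]:
    if cv2.contourArea(c)>800:
        p=px2w(s,c[:,0,:],77)[:,:2].astype(np.float32);print(cv2.contourArea(c),c[:,0].mean(0),cv2.minAreaRect(p))
E
```

```text
clock: 2.37
tool_pos: [565.2, -105.7, 159.0]
tool_rot: [-0.001, 0.854, 0.52, -0.001]
force: [0.1, -0.3, 0.4]
grip_width: 60.0
grasp_force: 0.0
[ 0.38  0.34 -0.38  1.86  0.15  0.97 -0.54]
1811.0 [318.92948718 242.43589744] ((565.08203125, -102.59015655517578), (65.69867706298828, 38.13301467895508), 62.7933235168457)
1548.5 [116.89430894 205.77235772] ((433.2524719238281, -0.9345016479492188), (71.85284423828125, 31.653453826904297), 77.31684875488281)
```

View pics/w2.png

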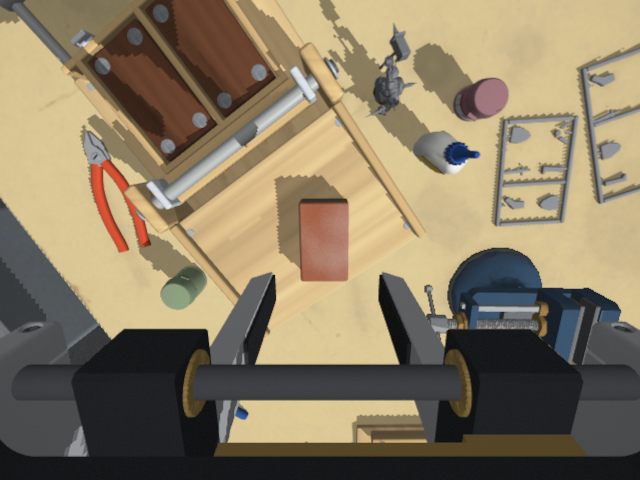

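The block sits at (324,240), squarely between the fingers, with no conflict. I'll descend and grasp it.

```bash
python3 -m handwheel '[[0,0.004,-0.1,0,0,0,60],[0,0.004,-0.2,0,0,0,60],[0,0.004,-0.29,0,0,0,60],[0,0.004,-0.335,0,0,0,60],[0,0.004,-0.335,0,0,0,38],[0,0.004,-0.335,0,0,0,30],[0,0.004,-0.335,0,0,0,30],[0,0.004,-0.335,0,0,0,30]]'
```

```text
clock: 3.08
tool_pos: [566.8, -104.0, 61.1]
tool_rot: [0.001, 0.854, 0.521, 0.001]
force: [-0.6, -1.7, 7.5]
grip_width: 39.8
grasp_force: 30.0
```

```bash
python3 -m handwheel '[[0,0,0.1,0,0,0,30],[0,0,0.2,0,0,0,30],[-0.04,-0.08,0.22,0,0,0,30],[-0.1,-0.19,0.22,0,0,0,30],[-0.16,-0.3,0.22,0,0,0,30],[-0.22,-0.41,0.2,0,0,0,30],[-0.28,-0.52,0.1,0,0,0,30],[-0.28,-0.52,0,0,0,0,30],[-0.28,-0.52,-0.1,0,0,0,30],[-0.28,-0.52,-0.12,0,0,0,30]]' && python3 -m handwheel '[[0,0,-0.02,0,0,0,30],[0,0,-0.04,0,0,0,30],[0,0,-0.05,0,0,0,30],[0,0,-0.05,0,0,0,30]]'
```

```text
clock: 3.92
tool_pos: [479.5, -259.5, 20.5]
tool_rot: [-0.001, 0.854, 0.521, -0.001]
force: [-0.1, 1.3, 0.3]
grip_width: 39.8
grasp_force: 30.0
clock: 4.25
tool_pos: [482.4, -259.1, 8.9]
tool_rot: [0.0, 0.853, 0.522, 0.0]
force: [-0.5, 0.2, 0.4]
grip_width: 39.6
grasp_force: 30.0
```

```bash
python3 -m handwheel '[[0,0,0,0,0,0,60],[0,0,0,0,0,0,60],[0,0,0.1,0,0,0,60],[0,0,0.2,0,0,0,60],[0,0,0.32,0,0,0.03,60],[0,0,0.45,0,0,0.07,50],[0.02,-0.1,0.5,0,0,0.11,40],[0.04,-0.2,0.5,0,0,0.15,36],[0.06,-0.3,0.5,0,0,0.19,36],[0.08,-0.4,0.5,0,0,0.22,36]]' && python3 -m handwheel '[[0.005,-0.05,0,0,0,0.03,36],[0.01,-0.1,0,0,0,0.07,36],[0.015,-0.15,0,0,0,0.11,36],[0.02,-0.19,0,0,0,0.15,36],[0.02,-0.19,0,0,0,0.19,36],[0.02,-0.19,0,0,0,0.23,36],[0.02,-0.19,0,0,0,0.27,36],[0.02,-0.19,0,0,0,0.286,36],[0.02,-0.19,0,0,0,0.286,36]]'
python3 - <<'E'
from h import *
import pickle
s=snap('wrist');save(s,'w3.png');pickle.dump(s,open('w3.pkl','wb'));st=env.sense();print(st['joint_pos'].round(2))
E
```

```text
clock: 5.08
tool_pos: [506.0, -380.9, 159.6]
tool_rot: [0.001, 0.624, 0.782, -0.0]
force: [-0.1, -0.0, -0.2]
grip_width: 35.9
grasp_force: 0.0
clock: 5.83
tool_pos: [511.6, -436.4, 158.6]
tool_rot: [0.0, 0.224, 0.975, -0.0]
force: [-0.3, 0.2, 0.4]
grip_width: 36.0
grasp_force: 0.0
[ 1.03  0.52 -0.58  1.63  0.32  1.09  1.47]
```

View pics/w3.png

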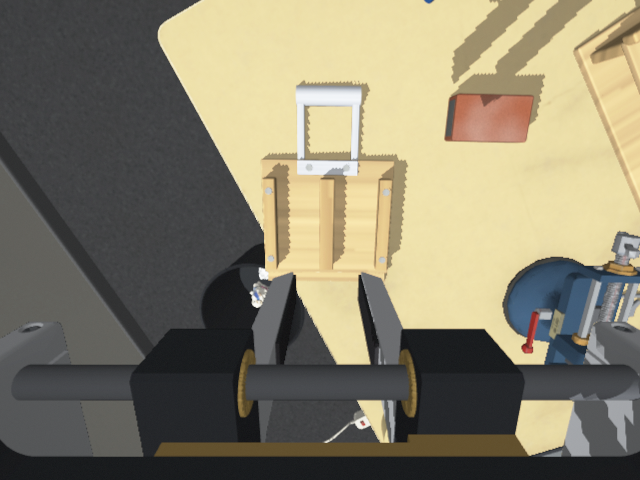

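The cover appears with its tab up at (329,95). The centre skid runs from (327,180) to (327,270), and the block is on the desk at (488,118). The grip line is already nearly aligned.

```bash
python3 - <<'E'
from h import *
import pickle
s=pickle.load(open('w3.pkl','rb'))
# skid edges by gradient at several rows
g=cv2.cvtColor(s['pixels'],cv2.COLOR_RGB2GRAY).astype(int)
print(g[200,312:345],g[245,312:345])
a=px2w(s,[(327,180),(326.5,269.5)],20);b=px2w(s,[(296.5,90),(361.5,92)],5);c=px2w(s,[(266,278),(386,279)],4);e=px2w(s,[(262,159),(394,160)],6)
print(a,b,b.mean(0),c,c.mean(0),e,np.linalg.norm(e[0]-e[1]),np.linalg.norm(a[0]-a[1]))
d=a[0]-a[1];u=d[:2]/np.linalg.norm(d[:2]);print('yaw y',np.degrees(np.arctan2(u[1],u[0])), 'origin est',a[0][:2]-38*u,a[1][:2]+54*u)
st=env.sense();print(w2px(s,[st['tool_pos']]),st['tool_pos'])
T=rot(st['tool_rot']).as_matrix();print('tool x',np.degrees(np.arctan2(T[1,0],T[0,0])))
E
```

```text
[222 222 223 222 223 223 223 205 209 204 199 197 195 194 192 191 189 189
 187 190 199 167 131 140 147 147 146 147 148 147 148 147 147] [221 222 222 221 221 221 221 209 206 205 203 201 198 196 195 192 191 188
 189 187 163 119 134 145 144 144 144 144 145 144 144 144 207]
[[ 469.49765174 -416.09946054   20.        ]
 [ 550.49181886 -456.02012888   20.        ]] [[ 384.57968764 -406.14816353    5.        ]
 [ 412.38063446 -352.85719067    5.        ]] [ 398.48016105 -379.5026771     5.        ] [[ 536.21190745 -521.73154182    4.        ]
 [ 593.92574868 -405.65666257    4.        ]] [ 565.06882806 -463.6941022     4.        ] [[ 424.98000604 -464.66499616    6.        ]
 [ 481.91578939 -349.70091448    6.        ]] 128.2903874102357 90.29792283896406
yaw y 153.76208431564964 origin est [ 503.58235993 -432.8992423 ] [ 502.05565458 -432.14675481]
[[327.37890325 284.35534051]] [ 511.57211701 -436.39279642  158.55245178]
tool x 153.85425886120635
```

```bash
python3 -m handwheel '[[-0.02,0.01,-0.12,0,0,0,36],[-0.049,0.024,-0.24,0,0,0,36],[-0.049,0.024,-0.36,0,0,0,36],[-0.049,0.024,-0.44,0,0,0,36],[-0.049,0.024,-0.5,0,0,0,36],[-0.049,0.024,-0.5,0,0,0,36],[-0.049,0.024,-0.5,0,0,0,10],[-0.049,0.024,-0.5,0,0,0,10],[-0.049,0.024,-0.5,0,0,0,10],[-0.049,0.024,-0.5,0,0,0,10]]'
python3 -c "
from h import *
st=env.sense();print(st['tool_pos'],st['tool_rot'],st['joint_pos'].round(2))"
```

```text
clock: 6.72
tool_pos: [497.1, -429.2, 8.5]
tool_rot: [0.0, 0.226, 0.974, -0.0]
force: [0.6, 0.5, 0.4]
grip_width: 13.6
grasp_force: 30.0
[ 497.07102473 -429.20382381    8.46522418] [ 1.60123309e-04  2.25927811e-01  9.74144006e-01 -2.31840762e-04] [ 0.99  0.67 -0.51  1.76  0.43  0.83  1.39]
```

```bash
python3 - <<'E'
from h import *
import pickle
def comp(s,roi,z,thr=(45,120)):
    im=s['pixels'];hsv=cv2.cvtColor(im,cv2.COLOR_RGB2HSV)
    m=((hsv[...,1]<thr[0])&(hsv[...,2]>thr[1])).astype(np.uint8);x0,y0,x1,y1=roi
    r=np.zeros_like(m);r[y0:y1,x0:x1]=m[y0:y1,x0:x1]
    for c in cv2.findContours(r,0,1)[0]:
        if cv2.contourArea(c)>60:
            p=px2w(s,c[:,0,:],z)[:,:2].astype(np.float32);b=cv2.minAreaRect(p)
            print('  ',cv2.contourArea(c),c[:,0].min(0),c[:,0].max(0),np.round(b[0],1),np.round(b[1],1),round(b[2],1))
t=pickle.load(open('top.pkl','rb'));w1=pickle.load(open('w1.pkl','rb'));w2=pickle.load(open('w2.pkl','rb'))
print('top handle');comp(t,(262,210,283,280),52);print('top rod');comp(t,(322,200,350,272),63)
print('w1 handle');comp(w1,(0,35,36,175),52);print('w1 rod');comp(w1,(125,30,162,190),63)
print('w2 rod');comp(w2,(140,60,345,215),63)
E
```

```text
top handle
top rod
w1 handle
   1838.5 [ 0 41] [ 35 168] [511.2 170.2] [ 45.3 161.4] 87.5
w1 rod
   1297.5 [125  44] [161 176] [536.7  -3.3] [164.7  37.5] 6.3
w2 rod
   109.5 [161 140] [174 152] [490.2  22.6] [9.3 9.3] 84.2
   1471.5 [146 138] [242 209] [497.6  -8.4] [27.4 89.9] 87.9
   136.0 [193 113] [206 127] [523.6  27.2] [10.2 10.2] 13.5
   1184.0 [254  66] [318 136] [586.9   2.9] [61.7 28.5] 24.4
   153.0 [252  65] [265  80] [581.6  34.9] [10.4  9.8] 59.7
```

```bash
python3 -m handwheel '[[0,0,0.06,0,0,0,10],[0,0,0.18,0,0,0,10],[0,0,0.3,0,0,0,10],[0,0.05,0.42,0,0,-0.03,10],[0.01,0.15,0.5,0,0,-0.06,10],[0.01,0.27,0.52,0,0,-0.1,10],[0.02,0.4,0.52,0,0,-0.135,10],[0.02,0.53,0.52,0,0,-0.17,10],[0.03,0.66,0.52,0,0,-0.2,10],[0.03,0.78,0.52,0,0,-0.23,10]]' && python3 -m handwheel '[[0.01,0.12,0,0,0,-0.02,10],[0.02,0.24,0,0,0,-0.04,10],[0.03,0.36,0,0,0,-0.06,10],[0.04,0.48,0,0,0,-0.08,10],[0.05,0.6,0,0,0,-0.086,10],[0.06,0.72,0,0,0,-0.086,10],[0.06,0.84,-0.02,0,0,-0.086,10],[0.06,0.95,-0.04,0,0,-0.086,10],[0.06,0.99,-0.05,0,0,-0.086,10],[0.06,0.99,-0.05,0,0,-0.086,10]]'
python3 - <<'E'
from h import *
import pickle
s=snap('wrist');save(s,'w4.png');pickle.dump(s,open('w4.pkl','wb'));st=env.sense();print(st['joint_pos'].round(2))
E
```

```text
clock: 7.55
tool_pos: [505.9, -192.8, 164.5]
tool_rot: [0.0, 0.557, 0.83, 0.0]
force: [0.8, 0.2, -1.2]
grip_width: 13.3
grasp_force: 30.0
clock: 8.38
tool_pos: [523.2, 105.7, 148.8]
tool_rot: [-0.001, 0.661, 0.751, 0.0]
force: [-1.4, 0.0, -2.0]
grip_width: 13.3
grasp_force: 30.0
[ 0.22  0.32 -0.64  1.95  0.23  0.95 -0.4 ]
```

View pics/w4.png

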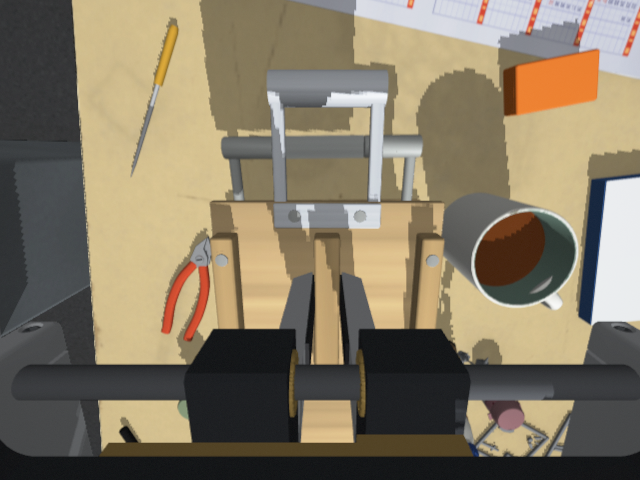

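The view from above the rack shows the tab at (328,87) and the handle bar beyond it, with ends at (222,148) and (422,146). I'll compute the jig frame from the bar, cross-checking with w1, and the cover's pose in the hand.

```bash
python3 - <<'E'
from h import *
import pickle
s=pickle.load(open('w4.pkl','rb'));im=s['pixels'];g=cv2.cvtColor(im,cv2.COLOR_RGB2GRAY).astype(int)
def edges(col,a,b):
    d=np.diff(cv2.GaussianBlur(g[a:b,col].astype(np.float32),(1,3),0).ravel());return a+int(d.argmin()),a+int(d.argmax()),[int(v) for v in g[a:b,col]]
for c in(228,245,260,400,416):print(c,edges(c,128,168)[2])
print('row148',g[147,214:232],g[147,414:430])
st=env.sense();T=rot(st['tool_rot']).as_matrix();print(st['tool_pos'],'toolx',np.degrees(np.arctan2(T[1,0],T[0,0])))
w=px2w(s,[(222,147.5),(422.5,146)],47);print(w,w.mean(0),np.linalg.norm(w[0]-w[1]),np.degrees(np.arctan2(*(w[1]-w[0])[[1,0]])))
t=px2w(s,[(267,88),(388,87)],149-8.5+5);print('tab',t,t.mean(0),np.linalg.norm(t[0]-t[1]))
e=px2w(s,[(210,202),(444,202)],149-2.5);print('plate end',e,e.mean(0),np.linalg.norm(e[0]-e[1]))
s1=pickle.load(open('w1.pkl','rb'));w=px2w(s1,[(4,43),(21.5,168)],47);print('w1',w,w.mean(0),np.linalg.norm(w[0]-w[1]))
r=px2w(s1,[(139,48),(148,176)],66);print('rod dir w1',r)
w2=pickle.load(open('w2.pkl','rb'));print('w2 rod',px2w(w2,[(160,193),(304,85)],63))
E
```

```text
228 [121, 122, 123, 122, 121, 122, 121, 124, 120, 101, 98, 102, 106, 106, 107, 109, 109, 110, 108, 106, 104, 102, 100, 100, 97, 94, 90, 83, 78, 72, 88, 127, 163, 187, 195, 196, 195, 196, 196, 196]
245 [119, 131, 161, 185, 191, 193, 191, 179, 140, 100, 97, 101, 103, 106, 108, 111, 111, 112, 111, 110, 107, 103, 103, 101, 99, 97, 90, 86, 79, 73, 78, 100, 117, 120, 120, 120, 120, 119, 119, 120]
260 [115, 132, 154, 163, 179, 185, 184, 160, 112, 91, 96, 100, 102, 106, 106, 110, 113, 113, 114, 113, 109, 106, 106, 103, 100, 98, 91, 85, 81, 77, 84, 105, 118, 120, 120, 121, 122, 121, 121, 121]
400 [188, 188, 187, 185, 185, 176, 145, 107, 97, 104, 111, 117, 125, 133, 142, 153, 164, 171, 181, 188, 197, 204, 213, 215, 215, 207, 196, 185, 174, 175, 186, 191, 192, 193, 194, 194, 196, 194, 195, 195]
416 [183, 185, 184, 184, 183, 170, 136, 104, 96, 103, 109, 114, 121, 129, 139, 149, 162, 171, 178, 189, 198, 207, 215, 221, 220, 214, 202, 189, 175, 168, 171, 180, 178, 181, 188, 190, 190, 189, 188, 188]
row148 [195 196 195 194 196 195 176 125 104 106 106 106 106 106 106 107 107 108] [188 189 189 189 188
[... 212 characters left out ...]
2.50083067  47.        ] 163.50200091402266 7.700824186472471
tab [[480.62225489 207.53416927 145.5       ]
 [541.37742164 215.78592675 145.5       ]] [510.99983826 211.66004801 145.5       ] 61.312982216226125
plate end [[454.21216005 145.71521349 146.5       ]
 [582.1384869  162.05119352 146.5       ]] [518.17532348 153.8832035  146.5       ] 128.9651477863748
w1 [[589.83580732 187.48094633  47.        ]
 [429.95477167 174.07362229  47.        ]] [509.89528949 180.77728431  47.        ] 160.44220733885797
rod dir w1 [[613.78023638   4.12076569  66.        ]
 [455.70522777 -14.00780198  66.        ]]
w2 rod [[462.89485506  -5.91091781  63.        ]
 [607.9306715   11.43326078  63.        ]]
```

```bash
python3 -m handwheel '[[-0.009,-0.019,-0.05,0.014,0.002,0,10],[-0.009,-0.019,-0.12,0.0276,0.0035,0,10],[-0.009,-0.019,-0.19,0.0276,0.0035,0,10],[-0.009,-0.019,-0.24,0.0276,0.0035,0,10],[-0.009,-0.019,-0.27,0.0276,0.0035,0,10],[-0.009,-0.019,-0.284,0.0276,0.0035,0,10],[-0.009,-0.019,-0.284,0.0276,0.0035,0,10],[-0.009,-0.019,-0.284,0.0276,0.0035,0,10]]'
python3 - <<'E'
from h import *
import pickle
st=env.sense();print(st['tool_pos'],st['force'],st['joint_pos'].round(2))
T=rot(st['tool_rot']).as_matrix();print(T.round(3))
u=np.array([-.127,.992]);print('jig y',(st['tool_pos'][:2]-[523.8,74.8])@u+77,'lat',(st['tool_pos'][:2]-[523.8,74.8])@[.992,.127])
s=snap('side');im=s['pixels'];a=cv2.resize(im[195:335,240:420],None,fx=4.2,fy=4.2,interpolation=cv2.INTER_CUBIC);cv2.imwrite('pics/s2.png',a[:600,:800,::-1])
E
```

```text
clock: 9.1
tool_pos: [521.7, 96.1, 64.6]
tool_rot: [-0.033, 0.662, 0.749, 0.029]
force: [0.2, 0.0, -0.7]
grip_width: 14.0
grasp_force: 30.0
[521.68477252  96.13780801  64.58448659] [ 0.18693345  0.03229614 -0.65196473] [ 0.26  0.44 -0.61  2.02  0.23  0.75 -0.35]
[[-0.122  0.992 -0.01 ]
 [ 0.989  0.123  0.087]
 [ 0.087  0.    -0.996]]
jig y 98.43573943806734 lat 0.611595958665314
```

View pics/s2.png

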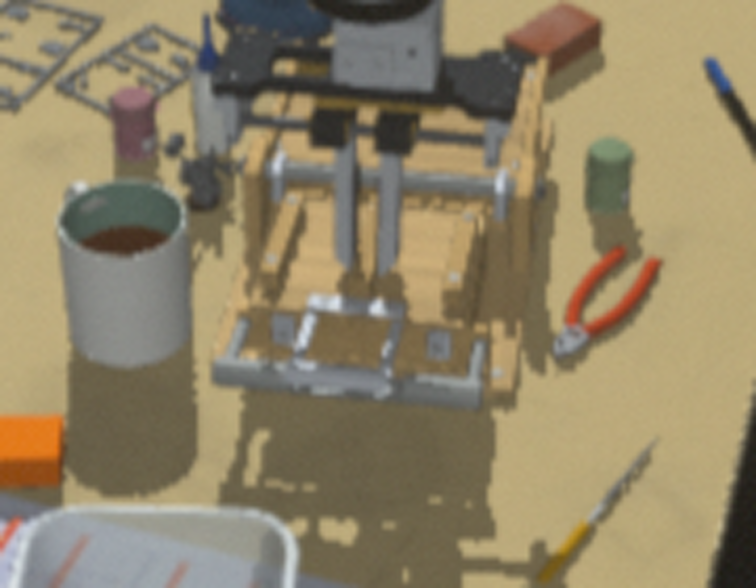

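Side crop: the cover hangs centred over the rack. The tab is at (348,385), mid-bar (the bar spans 215-480), and the tongue is short of the rod. I'll slide it in.

```bash
python3 -m handwheel '[[0.002,-0.016,-0.0025,0,0,0,10],[0.003,-0.032,-0.0025,0,0,0,10],[0.005,-0.046,-0.0025,0,0,0,10],[0.006,-0.06,-0.0025,0,0,0,10],[0.007,-0.07,-0.0025,0,0,0,10],[0.0077,-0.076,-0.0025,0,0,0,10],[0.0077,-0.076,-0.0025,0,0,0,10]]' 
python3 -m handwheel '[[0.0003,-0.003,0,0,0,0,10],[0.0003,-0.003,0,0,0,0,10]]'
```

```text
clock: 9.73
tool_pos: [523.1, 74.5, 63.3]
tool_rot: [-0.034, 0.661, 0.749, 0.029]
force: [-2.5, 7.1, 0.5]
grip_width: 13.4
grasp_force: 30.1
clock: 9.9
tool_pos: [523.0, 74.3, 63.3]
tool_rot: [-0.034, 0.661, 0.749, 0.029]
force: [-5.3, 10.4, 1.6]
grip_width: 13.5
grasp_force: 30.1
```

```bash
python3 -m handwheel '[[0.0003,-0.003,0,0,0,0,10],[0.0006,-0.005,0,0,0,0,10],[0.0006,-0.005,0,0,0,0,10]]' 
python3 - <<'E'
from h import *
st=env.sense();print(st['tool_pos'],st['force'],st['ft_torque'])
u=np.array([-.127,.992]);print('jig y',(st['tool_pos'][:2]-[523.8,74.8])@u+77)
E
```

```text
clock: 10.15
tool_pos: [522.9, 74.1, 63.4]
tool_rot: [-0.034, 0.661, 0.749, 0.03]
force: [-6.7, 17.0, 2.8]
grip_width: 13.2
grasp_force: 30.1
[522.92048916  74.11849096  63.42574422] [-6.74798648 16.98985476  2.84971446] [4.01409899 1.49280116 0.33393625]
jig y 76.43564090746796
```

```bash
python3 - <<'E'
from h import *
import pickle
s=snap('wrist');save(s,'w5.png');pickle.dump(s,open('w5.pkl','wb'))
g=cv2.cvtColor(s['pixels'],cv2.COLOR_RGB2GRAY).astype(int)
J=np.array([523.8,74.8])-77*np.array([-.127,.992])
P=lambda x,y,z:np.r_[J+x*np.array([.992,.127])+y*np.array([-.127,.992]),z]
pr=lambda x,y,z:w2px(s,P(x,y,z))[0]
for x in(-55,-45,0,10,45,55):
    a=pr(x,185,47);b=pr(x,183,64);c0=int(round(a[0]));r=int(a[1]);print('x',x,'bar pred',a.round(1),'tab pred',b.round(1),'rows',r-35,g[r-35:r+30,c0].tolist())
E
```

```text
x -55 bar pred [230.3  94.5] tab pred [221.3  90.5] rows 59 [190, 190, 189, 188, 189, 189, 189, 189, 191, 190, 192, 191, 192, 191, 190, 190, 180, 141, 92, 96, 100, 102, 104, 104, 107, 109, 110, 112, 111, 111, 109, 107, 105, 105, 105, 104, 103, 101, 100, 99, 96, 92, 89, 87, 83, 82, 79, 76, 71, 66, 76, 103, 122, 121, 121, 121, 120, 120, 120, 120, 120, 121, 120, 120, 120]
x -45 bar pred [247.8  94.5] tab pred [240.4  90.5] rows 59 [115, 116, 115, 113, 114, 114, 115, 113, 114, 124, 136, 136, 137, 137, 136, 136, 127, 104, 92, 95, 98, 101, 101, 105, 107, 108, 110, 110, 111, 113, 110, 108, 106, 105, 106, 106, 104, 103, 101, 100, 95, 91, 88, 87, 84, 82, 80, 77, 72, 66, 81, 106, 114, 114, 116, 116, 116, 117, 118, 118, 119, 118, 119, 119, 119]
x 0 bar pred [326.3  94.3] tab pred [326.3  90.3] rows 59 [184, 184, 185, 184, 183, 183, 182, 182, 182, 169, 135, 120, 124, 129, 130, 131, 133, 134, 135, 135, 136, 138, 140, 139, 138, 140, 140, 139, 136, 133, 130, 126, 124, 122, 122, 120, 117, 114, 112, 108, 105, 102, 97, 92, 87, 84, 80, 100, 150, 164, 126, 114, 114, 113, 115, 114, 113, 114, 114, 115, 11
[... 463 characters left out ...]
 59 [185, 183, 183, 182, 183, 182, 182, 182, 183, 184, 183, 185, 185, 187, 171, 125, 99, 102, 103, 104, 106, 107, 107, 108, 110, 112, 114, 113, 115, 112, 111, 109, 105, 102, 100, 98, 96, 95, 94, 90, 88, 84, 82, 78, 75, 71, 68, 64, 114, 173, 193, 168, 121, 123, 121, 123, 122, 122, 121, 122, 121, 120, 122, 122, 121]
x 55 bar pred [422.4  94.2] tab pred [431.4  90.2] rows 59 [164, 164, 164, 163, 163, 164, 164, 165, 166, 167, 148, 116, 147, 184, 162, 109, 102, 109, 116, 122, 130, 135, 142, 149, 158, 166, 173, 179, 183, 186, 191, 194, 197, 201, 207, 212, 218, 220, 217, 215, 210, 201, 194, 186, 177, 168, 161, 149, 163, 189, 190, 189, 190, 191, 190, 191, 192, 191, 191, 193, 186, 178, 177, 177, 176]
```

View pics/w5.png

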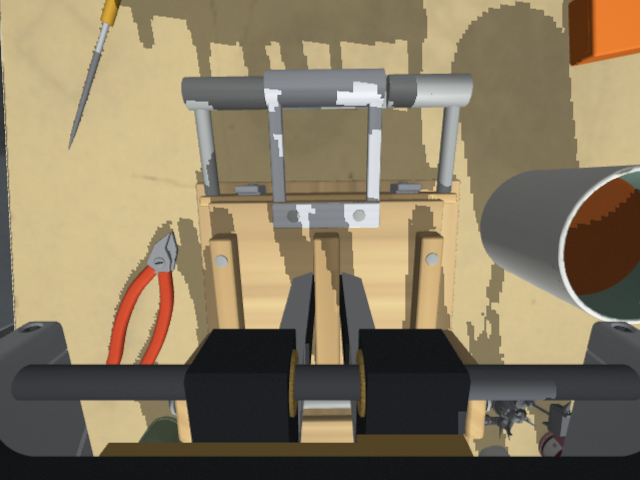

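The tab sits 2 mm short of the bar axis (tab rows 69-106, bar rows 75-108) with the lugs just outside the plate. That means the tongue is home against the fence. I'll ease it back about 2 mm and lower it inside the lugs.

```bash
python3 -m handwheel '[[-0.004,0.01,0,0,0,0,10],[-0.004,0.0155,0,0,0,0,10],[-0.004,0.017,-0.005,-0.0055,-0.0007,0,10],[-0.004,0.018,-0.011,-0.011,-0.0014,0,10],[-0.004,0.0187,-0.016,-0.0166,-0.0021,0,10],[-0.004,0.0193,-0.0215,-0.022,-0.0028,0,10],[-0.004,0.0197,-0.0267,-0.0276,-0.0035,0,10],[-0.004,0.0197,-0.0267,-0.0276,-0.0035,0,10]]'
python3 - <<'E'
from h import *
import pickle
st=env.sense();print(st['tool_pos'],st['force'],st['ft_torque'])
s=snap('wrist');save(s,'w6.png');pickle.dump(s,open('w6.pkl','wb'))
g=cv2.cvtColor(s['pixels'],cv2.COLOR_RGB2GRAY).astype(int)
J=np.array([523.8,74.8])-77*np.array([-.127,.992])
P=lambda x,y,z:np.r_[J+x*np.array([.992,.127])+y*np.array([-.127,.992]),z]
pr=lambda x,y,z:w2px(s,P(x,y,z))[0]
for x in(-50,0,50):
    a=pr(x,185,47);c0=int(round(a[0]));r=int(a[1]);print('x',x,a.round(1),r-28,g[r-28:r+25,c0].tolist())
E
```

```text
clock: 10.87
tool_pos: [522.9, 77.0, 55.4]
tool_rot: [0.001, 0.662, 0.749, -0.0]
force: [-0.6, -0.5, -0.2]
grip_width: 13.7
grasp_force: 30.0
[522.853313    76.95742836  55.38764998] [-0.60935776 -0.4506253  -0.152322  ] [-0.03200515 -0.18312782  0.01304074]
x -50 [229.4  91.2] 63 [186, 185, 185, 186, 185, 185, 186, 159, 98, 96, 97, 100, 102, 104, 105, 106, 109, 110, 113, 113, 114, 113, 113, 113, 110, 109, 106, 105, 104, 103, 103, 101, 100, 98, 96, 92, 89, 86, 83, 80, 78, 77, 73, 96, 132, 133, 120, 120, 120, 121, 120, 122, 120]
x 0 [325.3  90.9] 62 [186, 186, 187, 186, 188, 187, 177, 143, 119, 124, 128, 131, 132, 135, 135, 136, 136, 138, 139, 140, 141, 141, 141, 141, 142, 140, 137, 132, 129, 126, 123, 123, 123, 175, 225, 223, 220, 214, 208, 203, 207, 215, 208, 207, 180, 121, 114, 115, 115, 114, 115, 115, 115]
x 50 [421.3  90.5] 62 [114, 114, 116, 114, 115, 106, 95, 99, 104, 106, 107, 107, 107, 108, 109, 108, 109, 109, 111, 112, 112, 112, 110, 110, 107, 106, 103, 101, 100, 98, 97, 96, 94, 92, 88, 86, 83, 80, 75, 73, 70, 66, 94, 124, 121, 119, 121, 120, 123, 122, 122, 121, 121]
```

Seated: tab and bar rows match within a pixel and the force is about zero. Release, rise, then turn the hand for the pinch.

```bash
python3 -m handwheel '[[0,0,0,0,0,0,30],[0,0,0,0,0,0,34],[0,0,0,0,0,0,34],[0,0,0.03,0,0,0,34],[0,0,0.1,0,0,0,34],[0,0,0.22,0,0,0,34],[0,0.05,0.35,0,0,0.03,40],[0,0.13,0.45,0,0,0.06,44],[0,0.23,0.5,0,0,0.1,44],[0,0.35,0.5,0,0,0.14,44]]'
cat >> h.py <<'E'
C,S_=.9921,.1253
BAR=np.array([511.0+.9921*0,183.3])  # jig x=0, y=185 (bar), revised
X=np.array([C,S_,0]);U=np.array([-S_,C,0])
J0=np.r_[np.array([523.8,74.8])+109.6*np.array([-.127,.992]),0]-185*U
def pose(theta,t,x=-6,back=0,yaw=187.2):
    "bar grasp: theta deg rack angle, t deg tilt (approach toward -U when >0)"
    a=np.radians(theta+np.degrees(np.arctan2(-13,185)));r=np.hypot(185,13)
    G=J0+[0,0,60]+x*X+U*r*np.cos(a)+np.array([0,0,1])*r*np.sin(a)
    Rt=R.from_rotvec(-np.radians(t)*X)*R.from_euler('z',yaw,degrees=True)*R.from_euler('x',180,degrees=True)
    ap=Rt.as_matrix()[:,2]
    return G+ap*(18.8-back),Rt
def delta(goal,start=None):
    if start is None: st=env.sense();start=(st['tool_pos'],rot(st['tool_rot']))
    return np.round(np.r_[(goal[0]-start[0])/300,(goal[1]*start[1].inv()).as_rotvec()/np.pi],4)
E
python3 - <<'E'
from h import *
print(J0,env.sense()['joint_pos'].round(2))
p=pose(0,0,back=130);print(p[0],delta(p)); p=pose(0,40,back=90);print(p[0],delta(p))
E
```

```text
clock: 11.75
tool_pos: [524.5, 182.3, 209.9]
tool_rot: [0.003, 0.482, 0.876, 0.002]
force: [1.8, -0.7, -0.8]
grip_width: 43.9
grasp_force: 0.0
[ 5.330613e+02 -1.530000e-02  0.000000e+00] [ 0.17  0.3  -0.74  1.84  0.23  1.08 -0.1 ]
[503.9282 182.7714 158.2   ] [-0.0685  0.0016 -0.1723 -0.0012  0.0016  0.3603]
[498.19364227 228.17646566 101.54296343] [-0.0876  0.153  -0.3611 -0.213   0.1013  0.3444]
```

```bash
python3 -m handwheel '[[-0.01,0.02,0,0,0,0.039,44],[-0.02,0.04,0,0,0,0.078,44],[-0.03,0.06,0,0,0,0.117,44],[-0.04,0.09,0,0,0,0.156,44],[-0.05,0.11,0,0,0,0.195,44],[-0.06,0.13,0,0,0,0.234,44],[-0.07,0.15,0,0,0,0.273,44],[-0.07,0.17,0,0,0,0.312,44],[-0.08,0.19,0,0,0,0.35,44],[-0.08,0.2,0,0,0,0.36,44]]'
python3 - <<'E'
from h import *
print(env.sense()['joint_pos'].round(2))
p=pose(0,40,back=90);print(p[0],delta(p))
E
```

```text
clock: 12.58
tool_pos: [498.2, 242.5, 205.7]
tool_rot: [0.0, -0.064, 0.998, 0.0]
force: [-0.4, 0.1, -0.3]
grip_width: 44.2
grasp_force: 0.0
[ 0.23  0.38 -0.98  1.83  0.35  1.12  0.82]
[498.19364227 228.17646566 101.54296343] [-0.     -0.0477 -0.3473 -0.2205 -0.0282 -0.001 ]
```

```bash
python3 - <<'E'
from h import *
for b in(90,60,30,0):
    p=pose(0,27,back=b);print(b,p[0],delta(p))
E
```

```text
90 [499.87798161 214.84020819 110.43995013] [ 0.0056 -0.0922 -0.3177 -0.1489 -0.019  -0.001 ]
60 [501.5845343  201.32806991  83.70963406] [ 0.0113 -0.1372 -0.4068 -0.1489 -0.019  -0.001 ]
30 [503.29108699 187.81593162  56.979318  ] [ 0.017  -0.1823 -0.4959 -0.1489 -0.019  -0.001 ]
0 [504.99763969 174.30379334  30.24900193] [ 0.0227 -0.2273 -0.585  -0.1489 -0.019  -0.001 ]
```

```bash
python3 -m handwheel '[[0,-0.02,-0.06,-0.035,-0.004,0,44],[0,-0.04,-0.14,-0.07,-0.008,0,44],[0,-0.07,-0.22,-0.11,-0.014,0,44],[0.0056,-0.092,-0.3,-0.1489,-0.019,-0.001,44],[0.0056,-0.092,-0.318,-0.1489,-0.019,-0.001,44],[0.0113,-0.137,-0.407,-0.1489,-0.019,-0.001,44],[0.0113,-0.137,-0.407,-0.1489,-0.019,-0.001,44]]'
python3 - <<'E'
from h import *
import pickle
st=env.sense();print(st['joint_pos'].round(2))
for b in(30,0):
    p=pose(0,27,back=b);print(b,p[0],delta(p))
s=snap('wrist');save(s,'w7.png');pickle.dump(s,open('w7.pkl','wb'))
E
```

```text
clock: 13.17
tool_pos: [500.9, 198.4, 79.9]
tool_rot: [0.013, -0.057, 0.97, -0.234]
force: [-0.0, -1.8, -0.5]
grip_width: 43.9
grasp_force: 0.0
[-0.19  0.62 -0.75  1.86  0.76  1.31  0.38]
30 [503.29108699 187.81593162  56.979318  ] [ 0.0081 -0.0354 -0.0764  0.0008 -0.0001  0.0027]
0 [504.99763969 174.30379334  30.24900193] [ 1.380e-02 -8.040e-02 -1.655e-01  8.000e-04 -1.000e-04  2.700e-03]
```

View pics/w7.png

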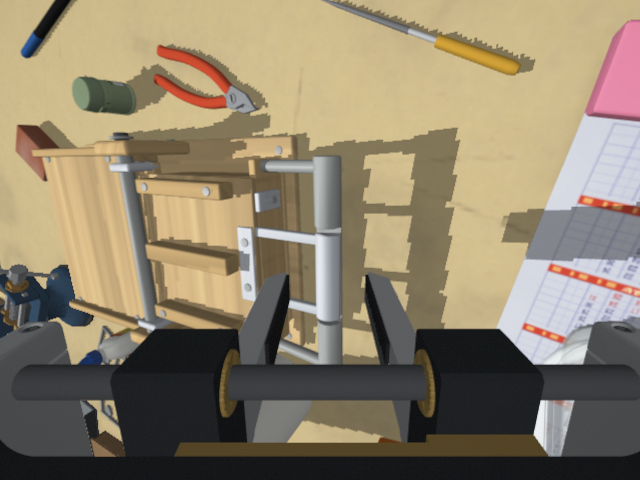

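The hand is in line with the tab/bar at column 328. The strips sit at rows 235 and 302, and the finger goes between them. The cover lies seated with its tongue under the rod. I'll advance and pinch.

```bash
python3 -m handwheel '[[0.004,-0.018,-0.038,0,0,0.002,44],[0.008,-0.035,-0.076,0,0,0.0027,44],[0.011,-0.058,-0.12,0,0,0.0027,44],[0.0138,-0.0804,-0.1655,0,0,0.0027,44],[0.0138,-0.0804,-0.1655,0,0,0.0027,44]]'
python3 - <<'E'
from h import *
st=env.sense();print(st['force'],delta(pose(0,27)))
E
```

```text
clock: 13.63
tool_pos: [505.6, 173.7, 31.0]
tool_rot: [0.015, -0.061, 0.97, -0.234]
force: [-0.6, -0.2, -0.7]
grip_width: 43.9
grasp_force: 0.0
[-0.62354302 -0.16453688 -0.7319761 ] [-0.002   0.0021 -0.0025  0.0008  0.0002  0.    ]
```

```bash
python3 -m handwheel '[[0,0,0,0,0,0,30],[0,0,0,0,0,0,20],[0,0,0,0,0,0,10],[0,0,0,0,0,0,10],[0,0,0,0,0,0,10]]'
python3 - <<'E'
from h import *
st=env.sense();print(st['force'],st['tool_pos'],delta(pose(0,27)))
s0=(st['tool_pos'],rot(st['tool_rot']))
ref=pose(0,27); off=s0[0]-ref[0]
for th in range(0,61,6):
    p=pose(th,27-th*.3); print(th,delta((p[0]+off,p[1]),s0).tolist())
E
```

```text
clock: 14.05
tool_pos: [506.4, 177.5, 33.9]
tool_rot: [0.017, -0.062, 0.97, -0.233]
force: [-0.5, 1.7, 3.5]
grip_width: 16.4
grasp_force: 30.0
[-0.49990494  1.68674905  3.4610408 ] [506.36536317 177.53608756  33.92715622] [-0.0046 -0.0108 -0.0123 -0.0003  0.0012 -0.0009]
0 [0.0, 0.0, 0.0, -0.0003, 0.0012, -0.0009]
6 [-0.0004, 0.0029, 0.0638, 0.0096, 0.0025, -0.0009]
12 [0.0001, -0.0009, 0.1275, 0.0195, 0.0037, -0.0008]
18 [0.0014, -0.0113, 0.1903, 0.0295, 0.005, -0.0008]
24 [0.0036, -0.0282, 0.2514, 0.0394, 0.0063, -0.0008]
30 [0.0065, -0.0515, 0.3104, 0.0493, 0.0075, -0.0008]
36 [0.0102, -0.0807, 0.3664, 0.0592, 0.0088, -0.0008]
42 [0.0146, -0.1156, 0.4189, 0.0691, 0.0101, -0.0007]
48 [0.0197, -0.1558, 0.4673, 0.0791, 0.0113, -0.0007]
54 [0.0254, -0.2008, 0.511, 0.089, 0.0126, -0.0007]
60 [0.0316, -0.2502, 0.5497, 0.0989, 0.0139, -0.0007]
```

```bash
python3 -m handwheel '[[0,0,0,0,0,0,10],[0,0,0,0,0,0,10],[0,0,0,0,0,0,10]]'
python3 - <<'E'
from h import *
st=env.sense();print(st['force'],st['ft_torque'],st['tool_pos'],st['joint_pos'].round(3),st['dq'].round(3),delta(pose(0,27)))
E
```

```text
clock: 14.3
tool_pos: [506.3, 177.5, 33.9]
tool_rot: [0.017, -0.062, 0.97, -0.233]
force: [-0.9, 4.9, 6.4]
grip_width: 16.4
grasp_force: 30.0
[-0.94414562  4.86385913  6.44220785] [ 0.3297322   0.02930466 -0.03603337] [506.32456202 177.5157526   33.87089296] [-0.177  0.668 -0.718  1.908  0.829  1.229  0.347] [ 0.001  0.    -0.    -0.001  0.001  0.001  0.002] [-0.0044 -0.0107 -0.0121 -0.0002  0.0012 -0.0009]
```

```bash
python3 - <<'E'
from h import *
s0=pose(0,27)
for th in (2,4,7,10,14,18,22,26,30,34):
    p=pose(th,27-th*.3); d=delta(p,s0); print(th,(d+[.002,.006,.007,0,0,0]).round(3).tolist())
E
```

```text
2 [0.002, 0.008, 0.028, 0.003, 0.0, 0.0]
4 [0.002, 0.009, 0.05, 0.007, 0.001, 0.0]
7 [0.002, 0.009, 0.082, 0.012, 0.002, 0.0]
10 [0.002, 0.007, 0.113, 0.016, 0.002, 0.0]
14 [0.002, 0.002, 0.156, 0.023, 0.003, 0.0]
18 [0.003, -0.005, 0.197, 0.03, 0.004, 0.0]
22 [0.005, -0.016, 0.238, 0.036, 0.005, 0.0]
26 [0.006, -0.029, 0.278, 0.043, 0.005, 0.0]
30 [0.008, -0.046, 0.317, 0.05, 0.006, 0.0]
34 [0.011, -0.064, 0.355, 0.056, 0.007, 0.0]
```

```bash
python3 -m handwheel '[[0.002,0.008,0.018,0.002,0,0,10],[0.002,0.008,0.028,0.003,0,0,10],[0.002,0.009,0.05,0.007,0.001,0,10],[0.002,0.009,0.082,0.012,0.002,0,10],[0.002,0.007,0.113,0.016,0.002,0,10],[0.002,0.002,0.156,0.023,0.003,0,10],[0.003,-0.005,0.197,0.03,0.004,0,10],[0.003,-0.005,0.197,0.03,0.004,0,10]]'
cat >> h.py <<'E'
def where(t):
    "estimate rack angle from grasp point"
    st=env.sense();a=rot(st['tool_rot']).as_matrix()[:,2];G=st['tool_pos']-18.8*a-J0-[0,0,60]
    y=G@U;z=G[2];print('x',round(G@X,1),'r',round(np.hypot(y,z),1),'theta',round(np.degrees(np.arctan2(z,y)+np.arctan2(13,185)),1),'tilt',round(np.degrees(np.arctan2(-a@U,-a[2])),1),'F',st['force'].round(1),'w',round(st['grip_width'],1),'j',st['joint_pos'].round(2))
E
python3 - <<'E'
from h import *
where(0)
s0=pose(18,21.6);
for th in (22,26,30,34,38,42,46,50,54): print(th,delta(pose(th,27-th*.3),s0).round(3).tolist())
E
```

```text
clock: 14.97
tool_pos: [506.9, 174.2, 94.9]
tool_rot: [0.013, -0.061, 0.981, -0.186]
force: [-5.8, -1.9, -4.2]
grip_width: 15.6
grasp_force: 30.0
x -4.2 r 190.4 theta 20.0 tilt 21.5 F [-5.8 -1.9 -4.2] w 15.6 j [-0.06  0.55 -0.79  1.91  0.72  1.21  0.49]
22 [0.001, -0.011, 0.041, 0.007, 0.001, -0.0]
26 [0.003, -0.024, 0.081, 0.013, 0.002, -0.0]
30 [0.005, -0.04, 0.12, 0.02, 0.002, -0.0]
34 [0.007, -0.059, 0.158, 0.026, 0.003, 0.0]
38 [0.01, -0.08, 0.194, 0.033, 0.004, 0.0]
42 [0.013, -0.104, 0.229, 0.04, 0.005, 0.0]
46 [0.016, -0.13, 0.261, 0.046, 0.006, -0.0]
50 [0.02, -0.159, 0.292, 0.053, 0.007, -0.0]
54 [0.024, -0.19, 0.321, 0.06, 0.008, -0.0]
```

```bash
python3 -m handwheel '[[0,0,0,0,0,0,10],[0,0,0,0,0,0,10]]' >/dev/null; python3 -c "
from h import *
where(0)"; python3 -m handwheel '[[0,-0.003,-0.02,-0.0035,0,0,10],[-0.001,-0.003,-0.04,-0.007,-0.001,0,10],[-0.001,-0.003,-0.04,-0.007,-0.001,0,10],[-0.001,-0.003,-0.04,-0.007,-0.001,0,10]]' >/dev/null; python3 -c "
from h import *
where(0)"
```

```text
x -4.2 r 190.4 theta 19.5 tilt 21.5 F [-3.6 -3.8 -3.9] w 15.7 j [-0.06  0.55 -0.79  1.91  0.72  1.21  0.48]
x -4.2 r 189.9 theta 15.6 tilt 22.6 F [-4.   8.7 -1.4] w 15.5 j [-0.09  0.57 -0.78  1.91  0.75  1.22  0.45]
```

```bash
python3 -m handwheel '[[0,0.003,-0.03,-0.005,0,0,10],[0,0.004,-0.07,-0.011,-0.001,0,10],[0,0.004,-0.105,-0.016,-0.002,0,10],[0,0.004,-0.13,-0.02,-0.003,0,10],[0,0.004,-0.143,-0.022,-0.003,0,10],[0,0.004,-0.147,-0.023,-0.003,0,10],[0,0.004,-0.147,-0.023,-0.003,0,10]]'; python3 -c "
from h import *
where(0)"
```

```text
clock: 16.05
tool_pos: [506.4, 178.1, 36.2]
tool_rot: [0.016, -0.063, 0.971, -0.231]
force: [-4.5, 8.2, -0.9]
grip_width: 15.8
grasp_force: 30.0
x -4.2 r 188.6 theta 1.9 tilt 26.8 F [-4.5  8.2 -0.9] w 15.8 j [-0.17  0.66 -0.72  1.91  0.83  1.23  0.35]
```

```bash
python3 -m handwheel '[[0,0,-0.003,0,0,0,10],[0,0,-0.006,0,0,0,10],[0,0,-0.006,0,0,0,20],[0,0,-0.006,0,0,0,30],[0,0,-0.006,0,0,0,44],[0,0,-0.006,0,0,0,44]]'; python3 - <<'E'
from h import *
import pickle
where(0);print(delta(pose(0,27,back=-5)))
s=snap('wrist');save(s,'w8.png');pickle.dump(s,open('w8.pkl','wb'))
g=cv2.cvtColor(s['pixels'],cv2.COLOR_RGB2GRAY).astype(int)
for x in(-65,-52,-40,-25):
    a=w2px(s,(J0+x*X+185*U+[0,0,47])[None])[0];r=int(round(a[1]));c=int(a[0]);print(x,a.round(1),c-32,g[r,c-32:c+32].tolist())
E
```

```text
clock: 16.55
tool_pos: [507.1, 175.5, 34.9]
tool_rot: [0.017, -0.062, 0.97, -0.233]
force: [-0.6, 0.8, -0.5]
grip_width: 36.7
grasp_force: 0.0
x -3.8 r 186.1 theta 1.5 tilt 27.0 F [-0.6  0.8 -0.5] w 36.7 j [-0.17  0.67 -0.72  1.91  0.83  1.23  0.35]
[-0.0062 -0.0116 -0.0305 -0.0001  0.0012 -0.0006]
-65 [331.7 181.9] 299 [122, 121, 123, 122, 123, 122, 121, 122, 121, 121, 120, 121, 151, 178, 191, 197, 199, 198, 197, 196, 191, 190, 188, 183, 179, 174, 170, 163, 156, 151, 145, 139, 136, 132, 128, 124, 119, 116, 113, 111, 108, 106, 104, 101, 98, 94, 91, 88, 84, 112, 122, 123, 121, 121, 121, 122, 122, 121, 121, 120, 120, 120, 120, 122]
-52 [331.7 208.1] 299 [123, 123, 123, 123, 122, 124, 123, 122, 122, 124, 122, 123, 133, 169, 185, 196, 198, 200, 199, 194, 187, 183, 182, 179, 173, 167, 163, 157, 151, 145, 139, 134, 130, 126, 122, 118, 115, 113, 110, 109, 107, 105, 101, 99, 96, 93, 88, 84, 82, 107, 115, 115, 114, 114, 115, 115, 116, 114, 114, 113, 114, 113, 115, 115]
-40 [331.6 231.3] 299 [121, 123, 123, 122, 123, 122, 123, 122, 122, 122, 123, 122, 122, 145, 177, 193, 199, 199, 194, 189, 182, 177, 176, 172, 169, 163, 159, 153, 147, 140, 134, 128, 124, 120, 117, 114, 111, 110, 109, 106, 105, 104, 99, 96, 92, 89, 87, 82, 88, 109, 117, 116, 117, 117, 118, 119, 120, 120, 119, 120, 120, 119, 119, 117]
-25 [331.5 259. ] 299 [221, 221, 221, 221, 222, 222, 222, 222, 223, 223, 223, 223, 223, 222, 223, 223, 220, 223, 225, 230, 234, 236, 237, 235, 233, 227, 223, 216, 208, 201, 194, 187, 181, 174, 169, 163, 158, 152, 146, 141, 138, 136, 135, 133, 130, 128, 124, 119, 104, 96, 109, 115, 114, 115, 116, 116, 115, 116, 116, 117, 116, 116, 115, 116]
```

```bash
python3 - <<'E'
from h import *
import pickle
s=pickle.load(open('w8.pkl','rb'));T=cam(s)
for x in(-52,-80):
    p=J0+x*X+185*U+[0,0,47];print(x,'depth',-((p-T[:3,3])@T[:3,:3])[2],w2px(s,p))
g=cv2.cvtColor(s['pixels'],cv2.COLOR_RGB2GRAY).astype(int);print(g[135:175,330].tolist())
h=cv2.cvtColor(s['pixels'],cv2.COLOR_RGB2GRAY).astype(np.float32)
# tab/bar boundaries along the bar axis
print(np.r_[200:300][np.abs(np.diff(h[200:301,322]))>12],h[200:300,322].astype(int).tolist())
print(w2px(s,[J0+x*X+185*U+[0,0,47+9*(x>-32)] for x in(-34,-30)]))
E
```

```text
-52 depth 166.7227722081005 [[331.65086484 208.08876637]]
-80 depth 159.00484291366084 [[331.83883623 150.26162384]]
[198, 199, 200, 175, 123, 123, 123, 122, 122, 122, 122, 122, 122, 123, 119, 106, 110, 141, 144, 146, 145, 147, 146, 145, 145, 144, 145, 145, 144, 143, 143, 143, 142, 143, 142, 142, 142, 143, 143, 143]
[248 249 250 251 252 254 255 276 277 278 280] [180, 179, 179, 179, 179, 178, 178, 178, 179, 178, 178, 178, 177, 177, 177, 177, 176, 175, 176, 175, 176, 175, 175, 174, 174, 174, 174, 173, 174, 174, 174, 172, 173, 171, 173, 171, 172, 172, 172, 171, 170, 169, 170, 171, 169, 168, 170, 174, 173, 150, 93, 79, 135, 186, 192, 213, 229, 235, 235, 235, 235, 235, 234, 235, 235, 235, 235, 235, 234, 235, 235, 235, 234, 235, 234, 235, 225, 190, 168, 152, 143, 127, 127, 127, 126, 127, 127, 127, 127, 127, 126, 127, 128, 126, 127, 126, 127, 126, 126, 127]
[[331.53895044 242.51789101]
 [323.4903353  254.81272869]]
```

```bash
python3 -m handwheel '[[-0.003,-0.007,-0.015,0,0,0,40],[-0.006,-0.0145,-0.029,0,0,0,40],[-0.006,-0.0145,-0.029,0,0,0,40],[-0.006,-0.0145,-0.029,0,0,0,40]]' >/dev/null; python3 -c "
from h import *
where(0);print(delta(pose(0,27,back=-5)))"
python3 -m handwheel '[[0,0,0,0,0,0,24],[0,0,0,0,0,0,21]]'>/dev/null;  python3 -c "
from h import *
where(0)"
python3 -m handwheel '[[0,0,0,0,0,0,19],[0,0,0,0,0,0,10],[0,0,0,0,0,0,10],[0,0,0,0,0,0,10]]'>/dev/null;  python3 -c "
from h import *
where(0)"
```

```text
x -6.8 r 182.4 theta -1.6 tilt 27.0 F [0.3 0.7 1.5] w 39.9 j [-0.17  0.67 -0.71  1.92  0.84  1.21  0.34]
[ 0.0018  0.0043  0.0009  0.0002  0.0008 -0.0007]
x -6.4 r 182.8 theta -1.4 tilt 27.0 F [ 0.8  0.6 -0.4] w 30.2 j [-0.17  0.67 -0.71  1.92  0.84  1.21  0.34]
x -6.4 r 184.6 theta -1.4 tilt 26.9 F [-1.5  8.6 -2.8] w 16.2 j [-0.17  0.67 -0.71  1.92  0.84  1.21  0.34]
```

```bash
cat >> h.py <<'E'
def plan(th0,ths,k=.3,t0=27,b=-4.5,x=-6,**kw):
    s0=pose(th0,t0-k*th0,back=b,x=x,**kw)
    for th in ths: print(th,delta(pose(th,t0-k*th,back=b,x=x,**kw),s0).round(3).tolist())
E
python3 -c "
from h import *
plan(0,(1,2,4,7,10,14,18,22,26,30))"
```

```text
1 [-0.0, 0.001, 0.011, 0.002, 0.0, -0.0]
2 [-0.0, 0.002, 0.021, 0.003, 0.0, -0.0]
4 [-0.0, 0.003, 0.042, 0.007, 0.001, -0.0]
7 [-0.0, 0.003, 0.074, 0.012, 0.002, -0.0]
10 [-0.0, 0.002, 0.106, 0.016, 0.002, 0.0]
14 [0.0, -0.003, 0.148, 0.023, 0.003, -0.0]
18 [0.001, -0.01, 0.19, 0.03, 0.004, -0.0]
22 [0.003, -0.02, 0.231, 0.036, 0.005, -0.0]
26 [0.004, -0.033, 0.271, 0.043, 0.005, -0.0]
30 [0.006, -0.049, 0.31, 0.05, 0.006, -0.0]
```

```bash
python3 -m handwheel '[[0,0.002,0.011,0.002,0,0,10],[0,0.003,0.021,0.003,0,0,10],[0,0.004,0.042,0.007,0.001,0,10],[0,0.004,0.074,0.012,0.002,0,10],[0,0.003,0.106,0.016,0.002,0,10],[0,-0.002,0.148,0.023,0.003,0,10],[0.001,-0.009,0.19,0.03,0.004,0,10],[0.003,-0.019,0.231,0.036,0.005,0,10],[0.004,-0.033,0.271,0.043,0.005,0,10],[0.006,-0.049,0.31,0.05,0.006,0,10]]'; python3 -c "
from h import *
where(0)
plan(30,(34,38,42,46,50,54,58,62,66,70))"
```

```text
clock: 18.27
tool_pos: [506.7, 159.7, 119.8]
tool_rot: [0.013, -0.064, 0.986, -0.153]
force: [-1.6, 12.5, 0.6]
grip_width: 16.0
grasp_force: 30.0
x -6.2 r 184.6 theta 28.9 tilt 17.6 F [-1.6 12.5  0.6] w 16.0 j [ 0.04  0.48 -0.83  1.92  0.66  1.17  0.59]
34 [0.002, -0.018, 0.038, 0.007, 0.001, 0.0]
38 [0.005, -0.04, 0.074, 0.013, 0.002, 0.0]
42 [0.008, -0.063, 0.108, 0.02, 0.002, 0.0]
46 [0.011, -0.089, 0.141, 0.026, 0.003, -0.0]
50 [0.015, -0.117, 0.172, 0.033, 0.004, 0.0]
54 [0.019, -0.148, 0.2, 0.04, 0.005, 0.0]
58 [0.023, -0.18, 0.226, 0.046, 0.006, 0.0]
62 [0.027, -0.214, 0.25, 0.053, 0.007, -0.0]
66 [0.032, -0.249, 0.272, 0.06, 0.008, -0.0]
70 [0.036, -0.286, 0.29, 0.066, 0.008, 0.0]
```

```bash
python3 -m handwheel '[[0.002,-0.014,0.039,0.007,0.001,0,10],[0.005,-0.036,0.075,0.013,0.002,0,10],[0.008,-0.06,0.109,0.02,0.002,0,10],[0.011,-0.086,0.142,0.026,0.003,0,10],[0.015,-0.114,0.174,0.033,0.004,0,10],[0.019,-0.145,0.202,0.04,0.005,0,10],[0.023,-0.178,0.228,0.046,0.006,0,10],[0.027,-0.212,0.252,0.053,0.007,0,10],[0.032,-0.247,0.274,0.06,0.008,0,10],[0.036,-0.284,0.292,0.066,0.008,0,10]]'; python3 -c "
from h import *
where(0)
plan(70,(74,78,82,86,90,94,98,102,106,110))"
```

```text
clock: 19.1
tool_pos: [518.6, 73.0, 208.1]
tool_rot: [0.008, -0.064, 0.997, -0.05]
force: [2.4, 6.4, 3.5]
grip_width: 16.5
grasp_force: 30.0
x -5.4 r 183.3 theta 69.5 tilt 5.8 F [2.4 6.4 3.5] w 16.5 j [ 0.45  0.29 -0.92  1.9   0.37  1.11  1.08]
74 [0.005, -0.038, 0.016, 0.007, 0.001, 0.0]
78 [0.01, -0.077, 0.029, 0.013, 0.002, 0.0]
82 [0.015, -0.117, 0.04, 0.02, 0.002, 0.0]
86 [0.02, -0.158, 0.047, 0.026, 0.003, -0.0]
90 [0.025, -0.199, 0.052, 0.033, 0.004, -0.0]
94 [0.03, -0.24, 0.053, 0.04, 0.005, -0.0]
98 [0.036, -0.281, 0.052, 0.046, 0.006, -0.0]
102 [0.041, -0.322, 0.047, 0.053, 0.007, 0.0]
106 [0.046, -0.362, 0.04, 0.06, 0.008, -0.0]
110 [0.051, -0.402, 0.03, 0.066, 0.008, 0.0]
```

```bash
python3 -m handwheel '[[0.005,-0.037,0.018,0.007,0.001,0,10],[0.01,-0.077,0.031,0.013,0.002,0,10],[0.015,-0.117,0.042,0.02,0.002,0,10],[0.02,-0.158,0.05,0.026,0.003,0,10],[0.025,-0.199,0.055,0.033,0.004,0,10],[0.03,-0.24,0.056,0.04,0.005,0,10],[0.036,-0.281,0.055,0.046,0.006,0,10],[0.041,-0.322,0.05,0.053,0.007,0,10],[0.046,-0.362,0.043,0.06,0.008,0,10],[0.051,-0.402,0.033,0.066,0.008,0,10]]'; python3 -c "
from h import *
where(0)
plan(110,(114,118,122,126,130,134,138,142,145,148))"
```

```text
clock: 19.93
tool_pos: [533.9, -49.4, 217.1]
tool_rot: [0.001, -0.063, 0.997, 0.053]
force: [3.9, 2.2, 1.8]
grip_width: 17.7
grasp_force: 30.0
x -5.6 r 183.1 theta 110.2 tilt -6.1 F [3.9 2.2 1.8] w 17.7 j [ 0.8   0.32 -0.9   1.85  0.16  1.09  1.54]
114 [0.005, -0.039, -0.013, 0.007, 0.001, -0.0]
118 [0.01, -0.077, -0.029, 0.013, 0.002, -0.0]
122 [0.014, -0.114, -0.048, 0.02, 0.002, 0.0]
126 [0.019, -0.15, -0.069, 0.026, 0.003, 0.0]
130 [0.023, -0.184, -0.093, 0.033, 0.004, 0.0]
134 [0.027, -0.216, -0.119, 0.04, 0.005, -0.0]
138 [0.031, -0.246, -0.148, 0.046, 0.006, 0.0]
142 [0.035, -0.274, -0.178, 0.053, 0.007, -0.0]
145 [0.037, -0.294, -0.202, 0.058, 0.007, -0.0]
148 [0.039, -0.312, -0.228, 0.063, 0.008, -0.0]
```

```bash
python3 -m handwheel '[[0.005,-0.039,-0.013,0.005,0.001,0,10],[0.01,-0.077,-0.028,0.009,0.001,0,10],[0.014,-0.114,-0.047,0.014,0.002,0,10],[0.019,-0.15,-0.068,0.018,0.002,0,10],[0.023,-0.184,-0.092,0.022,0.003,0,10],[0.027,-0.217,-0.118,0.027,0.003,0,10],[0.031,-0.248,-0.147,0.031,0.004,0,10],[0.035,-0.276,-0.177,0.036,0.005,0,10]]'; python3 -c "
from h import *
where(0)
plan(142,(145,148,151,154,157,160,163,166,169,172),k=.2,t0=16)"
```

```text
clock: 20.6
tool_pos: [543.7, -132.8, 162.7]
tool_rot: [-0.004, -0.062, 0.992, 0.109]
force: [4.0, 2.4, -0.3]
grip_width: 18.7
grasp_force: 30.0
x -6.2 r 183.0 theta 142.6 tilt -12.6 F [ 4.   2.4 -0.3] w 18.7 j [ 0.92  0.47 -0.86  1.81  0.15  1.06  1.73]
145 [0.002, -0.02, -0.024, 0.003, 0.0, -0.0]
148 [0.005, -0.039, -0.05, 0.007, 0.001, -0.0]
151 [0.007, -0.056, -0.076, 0.01, 0.001, -0.0]
154 [0.009, -0.072, -0.104, 0.013, 0.002, -0.0]
157 [0.011, -0.087, -0.132, 0.016, 0.002, -0.0]
160 [0.013, -0.1, -0.161, 0.02, 0.002, 0.0]
163 [0.014, -0.111, -0.191, 0.023, 0.003, -0.0]
166 [0.015, -0.121, -0.221, 0.026, 0.003, -0.0]
169 [0.016, -0.13, -0.252, 0.03, 0.004, -0.0]
172 [0.017, -0.136, -0.283, 0.033, 0.004, -0.0]
```

```bash
python3 -m handwheel '[[0.002,-0.02,-0.024,0.003,0,0,10],[0.005,-0.039,-0.05,0.007,0.001,0,10],[0.007,-0.056,-0.076,0.01,0.001,0,10],[0.009,-0.072,-0.104,0.013,0.002,0,10],[0.011,-0.087,-0.132,0.016,0.002,0,10],[0.013,-0.1,-0.161,0.02,0.002,0,10],[0.014,-0.111,-0.191,0.023,0.003,0,10],[0.015,-0.121,-0.221,0.026,0.003,0,10],[0.0155,-0.125,-0.236,0.028,0.003,0,10],[0.0155,-0.125,-0.236,0.028,0.003,0,10]]'; python3 -c "
from h import *
where(0)
plan(168,(169,170,171,172,173,174,175,176,177,178),k=.2,t0=16)"
```

```text
clock: 21.43
tool_pos: [547.8, -170.1, 90.9]
tool_rot: [-0.006, -0.061, 0.986, 0.154]
force: [2.7, -0.9, -0.8]
grip_width: 18.6
grasp_force: 30.0
x -6.8 r 182.9 theta 168.5 tilt -17.7 F [ 2.7 -0.9 -0.8] w 18.6 j [ 0.96  0.62 -0.82  1.79  0.18  1.01  1.82]
169 [0.0, -0.003, -0.01, 0.001, 0.0, -0.0]
170 [0.001, -0.005, -0.021, 0.002, 0.0, 0.0]
171 [0.001, -0.007, -0.031, 0.003, 0.0, 0.0]
172 [0.001, -0.009, -0.042, 0.004, 0.001, -0.0]
173 [0.001, -0.011, -0.052, 0.006, 0.001, -0.0]
174 [0.002, -0.013, -0.062, 0.007, 0.001, 0.0]
175 [0.002, -0.014, -0.073, 0.008, 0.001, -0.0]
176 [0.002, -0.016, -0.084, 0.009, 0.001, 0.0]
177 [0.002, -0.017, -0.094, 0.01, 0.001, 0.0]
178 [0.002, -0.018, -0.105, 0.011, 0.001, 0.0]
```

```bash
python3 -m handwheel '[[0,-0.003,-0.012,0.001,0,0,10],[0.001,-0.005,-0.024,0.002,0,0,10],[0.001,-0.008,-0.037,0.004,0,0,10],[0.001,-0.01,-0.05,0.005,0.001,0,10],[0.001,-0.012,-0.062,0.007,0.001,0,10],[0.002,-0.014,-0.075,0.008,0.001,0,10],[0.002,-0.016,-0.087,0.009,0.001,0,10],[0.002,-0.017,-0.098,0.01,0.001,0,10],[0.002,-0.018,-0.106,0.011,0.001,0,10],[0.002,-0.019,-0.112,0.011,0.001,0,10]]'; python3 -c "
from h import *
where(0)"
```

```text
clock: 22.27
tool_pos: [548.2, -174.8, 58.5]
tool_rot: [-0.007, -0.062, 0.983, 0.171]
force: [-2.2, 3.1, -0.3]
grip_width: 16.5
grasp_force: 30.0
x -7.0 r 182.3 theta 178.9 tilt -19.6 F [-2.2  3.1 -0.3] w 16.5 j [ 0.97  0.69 -0.8   1.79  0.19  0.98  1.84]
```

```bash
python3 -m handwheel '[[0,0,-0.003,0,0,0,10],[0,0,-0.006,0,0,0,10],[0,0,-0.009,0,0,0,10],[0,0,-0.012,0,0,0,10],[0,0,-0.012,0,0,0,10]]'; python3 -m handwheel '[[0,0,-0.003,0,0,0,10],[0,0,-0.005,0,0,0,10],[0,0,-0.005,0,0,0,10]]'; python3 -c "
from h import *
where(0)"
```

```text
clock: 22.68
tool_pos: [548.4, -175.2, 55.2]
tool_rot: [-0.007, -0.062, 0.984, 0.17]
force: [-4.0, 4.4, -0.7]
grip_width: 16.7
grasp_force: 30.0
clock: 22.93
tool_pos: [548.4, -175.3, 53.7]
tool_rot: [-0.007, -0.062, 0.984, 0.17]
force: [-5.2, 3.1, -2.5]
grip_width: 16.5
grasp_force: 30.0
x -6.9 r 182.5 theta 180.4 tilt -19.6 F [-5.2  3.1 -2.5] w 16.5 j [ 0.97  0.69 -0.8   1.79  0.19  0.97  1.84]
```

```bash
python3 -m handwheel '[[0,0,-0.003,0,0,0,10],[0,0,-0.005,0,0,0,10],[0,0,-0.005,0,0,0,10]]'; python3 -m handwheel '[[0,0,-0.003,0,0,0,10],[0,0,-0.005,0,0,0,10],[0,0,-0.005,0,0,0,10]]'; python3 -c "
from h import *
where(0)"
```

```text
clock: 23.18
tool_pos: [548.4, -175.4, 52.3]
tool_rot: [-0.007, -0.061, 0.984, 0.17]
force: [-5.3, 2.9, -1.2]
grip_width: 16.4
grasp_force: 30.0
clock: 23.43
tool_pos: [548.5, -175.5, 50.8]
tool_rot: [-0.007, -0.061, 0.984, 0.17]
force: [-5.4, 1.7, -0.2]
grip_width: 16.8
grasp_force: 30.0
x -6.9 r 182.5 theta 181.3 tilt -19.6 F [-5.4  1.7 -0.2] w 16.8 j [ 0.96  0.69 -0.8   1.79  0.19  0.96  1.84]
```

```bash
python3 -m handwheel '[[0,0,-0.003,0,0,0,10],[0,0,-0.005,0,0,0,10],[0,0,-0.005,0,0,0,10]]'; python3 -m handwheel '[[0,0,-0.003,0,0,0,10],[0,0,-0.005,0,0,0,10],[0,0,-0.005,0,0,0,10]]'; python3 -c "
from h import *
where(0)
import pickle
s=snap('wrist');save(s,'w9.png');pickle.dump(s,open('w9.pkl','wb'));T=cam(s)
g=cv2.cvtColor(s['pixels'],cv2.COLOR_RGB2GRAY).astype(int)
for x in(-65,-52,-42):
    p=J0+x*X-185*U+[0,0,73];a=w2px(s,p[None])[0];r=int(round(a[1]));c=int(a[0]);print(x,a.round(1),'depth',-((p-T[:3,3])@T[:3,:3])[2].round(1),c-30,g[r,c-30:c+30].tolist())
"
```

```text
clock: 23.68
tool_pos: [548.5, -175.5, 50.4]
tool_rot: [-0.007, -0.062, 0.984, 0.17]
force: [-10.9, 0.4, 17.9]
grip_width: 17.0
grasp_force: 30.0
clock: 23.93
tool_pos: [548.8, -175.3, 50.0]
tool_rot: [-0.007, -0.062, 0.984, 0.17]
force: [-17.7, -0.3, 35.1]
grip_width: 16.8
grasp_force: 30.0
x -6.5 r 182.4 theta 181.6 tilt -19.5 F [-17.7  -0.3  35.1] w 16.8 j [ 0.96  0.7  -0.8   1.79  0.19  0.96  1.84]
-65 [326.9 190. ] depth 154.2 296 [194, 193, 193, 192, 193, 193, 193, 193, 193, 193, 182, 168, 169, 176, 184, 191, 199, 208, 214, 219, 223, 226, 230, 230, 230, 229, 228, 224, 220, 212, 207, 204, 201, 194, 189, 184, 178, 170, 164, 157, 149, 140, 135, 128, 119, 111, 140, 156, 158, 158, 158, 156, 155, 156, 155, 156, 155, 154, 153, 152]
-52 [326.8 217.5] depth 157.8 296 [192, 192, 193, 192, 192, 192, 191, 190, 189, 191, 163, 105, 83, 86, 89, 93, 94, 100, 103, 103, 105, 107, 108, 108, 109, 107, 110, 109, 109, 109, 109, 110, 110, 111, 111, 111, 108, 108, 106, 104, 103, 99, 98, 97, 95, 91, 85, 79, 100, 116, 120, 119, 119, 119, 120, 120, 119, 120, 118, 118]
-42 [326.8 237.7] depth 160.6 296 [193, 194, 194, 195, 194, 194, 194, 194, 193, 194, 194, 154, 102, 86, 90, 92, 95, 98, 101, 104, 106, 106, 108, 108, 107, 107, 108, 109, 109, 108, 107, 107, 111, 109, 110, 109, 107, 107, 104, 103, 101, 98, 95, 94, 92, 88, 82, 75, 99, 115, 119, 120, 120, 119, 119, 119, 118, 118, 118, 118]
```

Landed, with the bar where the model has it. Ease off, open and back out.

```bash
python3 -m handwheel '[[0,0,0.003,0,0,0,10],[0,0,0.003,0,0,0,20],[0,0,0.003,0,0,0,30],[0,0,0.003,0,0,0,40],[0,0,0.003,0,0,0,40],[0.001,-0.012,0.035,0,0,0,40],[0.004,-0.036,0.1,0,0,0,40],[0.008,-0.065,0.18,0,0,0,40],[0.0128,-0.101,0.282,0,0,0,40],[0.0128,-0.101,0.282,0,0,0,40]]'; python3 - <<'E'
from h import *
where(0)
for b in(80,40,0,-3): p=pose(180,0,x=-52,back=b);print(b,p[0].round(1),delta(p))
E
```

```text
clock: 24.82
tool_pos: [555.1, -208.5, 137.8]
tool_rot: [-0.004, -0.061, 0.984, 0.168]
force: [1.1, -0.2, 0.0]
grip_width: 40.0
grasp_force: 0.0
x -4.5 r 236.0 theta 160.1 tilt -19.3 F [ 1.1 -0.2  0. ] w 40.0 j [ 1.02  0.62 -0.84  1.69  0.14  1.13  1.89]
80 [ 504.7 -190.1  134.2] [-0.1683  0.0614 -0.0121 -0.1071 -0.0091  0.0007]
40 [ 504.7 -190.1   94.2] [-0.1683  0.0614 -0.1455 -0.1071 -0.0091  0.0007]
0 [ 504.7 -190.1   54.2] [-0.1683  0.0614 -0.2788 -0.1071 -0.0091  0.0007]
-3 [ 504.7 -190.1   51.2] [-0.1683  0.0614 -0.2888 -0.1071 -0.0091  0.0007]
```

```bash
python3 -m handwheel '[[-0.04,0.02,0.01,-0.035,-0.003,0,32],[-0.1,0.04,0.01,-0.07,-0.006,0,30],[-0.15,0.0614,0,-0.107,-0.009,0,30],[-0.1683,0.0614,-0.04,-0.107,-0.009,0,30],[-0.1683,0.0614,-0.08,-0.107,-0.009,0,30],[-0.1683,0.0614,-0.1455,-0.107,-0.009,0,30],[-0.1683,0.0614,-0.1455,-0.107,-0.009,0,30],[-0.1683,0.0614,-0.1455,-0.107,-0.009,0,30]]'; python3 - <<'E'
from h import *
where(0)
for b in(40,0,-2): p=pose(180,0,x=-52,back=b);print(b,p[0].round(1),delta(p))
E
```

```text
clock: 25.48
tool_pos: [501.8, -187.6, 88.1]
tool_rot: [-0.004, -0.061, 0.998, 0.003]
force: [0.6, 1.0, -0.3]
grip_width: 29.8
grasp_force: 0.0
x -54.4 r 188.3 theta 169.6 tilt -0.4 F [ 0.6  1.  -0.3] w 29.8 j [ 0.85  0.45 -0.75  1.98  0.39  0.87  1.59]
40 [ 504.7 -190.1   94.2] [ 0.0094 -0.0082  0.0204 -0.0018 -0.0025  0.0009]
0 [ 504.7 -190.1   54.2] [ 0.0094 -0.0082 -0.1129 -0.0018 -0.0025  0.0009]
-2 [ 504.7 -190.1   52.2] [ 0.0094 -0.0082 -0.1196 -0.0018 -0.0025  0.0009]
```

```bash
python3 -m handwheel '[[0.0094,-0.0082,-0.02,0,0,0,30],[0.0094,-0.0082,-0.06,0,0,0,30],[0.0094,-0.0082,-0.1,0,0,0,30],[0.0094,-0.0082,-0.112,0,0,0,30],[0.0094,-0.0082,-0.112,0,0,0,30],[0.0094,-0.0082,-0.112,0,0,0,30]]'; python3 - <<'E'
from h import *
where(0);print(delta(pose(180,0,x=-52)))
E
```

```text
clock: 25.98
tool_pos: [504.7, -189.4, 54.9]
tool_rot: [-0.003, -0.062, 0.998, 0.002]
force: [0.3, -0.2, 1.0]
grip_width: 30.1
grasp_force: 0.0
x -51.8 r 184.9 theta 179.8 tilt -0.3 F [ 0.3 -0.2  1. ] w 30.1 j [ 0.82  0.5  -0.72  2.    0.44  0.82  1.55]
[-0.0001 -0.0022 -0.0022 -0.0014 -0.0022  0.0005]
```

Excellent. Close on the bar and begin the swing back.

```bash
python3 -m handwheel '[[0,-0.001,0,0,0,0,20],[0,-0.001,0,0,0,0,10],[0,-0.001,0,0,0,0,10],[0,-0.001,0,0,0,0,10]]'; python3 - <<'E'
from h import *
where(0)
plan(180,(178,175,172,169,166,162,158,154,150,146),k=0,t0=0,b=0,x=-52)
E
```

```text
clock: 26.32
tool_pos: [505.0, -189.9, 55.6]
tool_rot: [-0.003, -0.062, 0.998, 0.002]
force: [-0.2, 0.3, 3.6]
grip_width: 17.5
grasp_force: 30.0
x -51.5 r 185.5 theta 179.6 tilt -0.2 F [-0.2  0.3  3.6] w 17.5 j [ 0.82  0.49 -0.72  2.    0.44  0.82  1.55]
178 [-0.0, 0.002, 0.022, 0.0, 0.0, 0.0]
175 [-0.001, 0.006, 0.054, 0.0, 0.0, 0.0]
172 [-0.002, 0.012, 0.085, 0.0, 0.0, 0.0]
169 [-0.002, 0.019, 0.117, 0.0, 0.0, 0.0]
166 [-0.004, 0.029, 0.148, 0.0, 0.0, 0.0]
162 [-0.006, 0.043, 0.188, 0.0, 0.0, 0.0]
158 [-0.008, 0.061, 0.228, 0.0, 0.0, 0.0]
154 [-0.01, 0.081, 0.266, 0.0, 0.0, 0.0]
150 [-0.013, 0.104, 0.302, 0.0, 0.0, 0.0]
146 [-0.016, 0.129, 0.337, 0.0, 0.0, 0.0]
```

```bash
python3 -m handwheel '[[0,0.001,0.01,0,0,0,10],[0,0.002,0.02,0,0,0,10],[0,0.004,0.033,0,0,0,10],[-0.001,0.005,0.046,0,0,0,10],[-0.001,0.007,0.06,0,0,0,10],[-0.002,0.01,0.075,0,0,0,10],[-0.002,0.014,0.095,0,0,0,10],[-0.002,0.019,0.117,0,0,0,10],[-0.004,0.029,0.148,0,0,0,10],[-0.006,0.043,0.188,0,0,0,10]]'; python3 - <<'E'
from h import *
where(0)
plan(162,(158,154,150,146,142,138,134,130,126,122),k=0,t0=0,b=0,x=-52)
s=snap('top');im=s['pixels'];hsv=cv2.cvtColor(im,cv2.COLOR_RGB2HSV)
save(s,'t2.png')
E
```

```text
clock: 27.15
tool_pos: [503.2, -177.7, 112.3]
tool_rot: [-0.003, -0.062, 0.998, 0.002]
force: [4.3, -4.2, -1.3]
grip_width: 17.4
grasp_force: 30.0
x -51.7 r 186.7 theta 161.6 tilt -0.2 F [ 4.3 -4.2 -1.3] w 17.4 j [ 0.85  0.41 -0.77  1.97  0.36  0.91  1.59]
158 [-0.002, 0.017, 0.039, 0.0, 0.0, 0.0]
154 [-0.005, 0.038, 0.078, 0.0, 0.0, 0.0]
150 [-0.008, 0.06, 0.114, 0.0, 0.0, 0.0]
146 [-0.011, 0.085, 0.149, 0.0, 0.0, 0.0]
142 [-0.014, 0.113, 0.182, 0.0, 0.0, 0.0]
138 [-0.018, 0.143, 0.213, 0.0, 0.0, 0.0]
134 [-0.022, 0.174, 0.242, 0.0, 0.0, 0.0]
130 [-0.026, 0.208, 0.268, 0.0, 0.0, 0.0]
126 [-0.031, 0.244, 0.293, 0.0, 0.0, 0.0]
122 [-0.036, 0.281, 0.314, 0.0, 0.0, 0.0]
```

```bash
python3 -m handwheel '[[-0.002,0.017,0.038,0,0,0,10],[-0.005,0.038,0.077,0,0,0,10],[-0.008,0.06,0.113,0,0,0,10],[-0.011,0.085,0.148,0,0,0,10],[-0.014,0.113,0.181,0,0,0,10],[-0.018,0.143,0.212,0,0,0,10],[-0.022,0.174,0.241,0,0,0,10],[-0.026,0.208,0.267,0,0,0,10],[-0.031,0.244,0.292,0,0,0,10],[-0.036,0.281,0.313,0,0,0,10]]'; python3 - <<'E'
from h import *
where(0)
plan(122,(118,114,110,106,102,98,94,90,86,82),k=0,t0=0,b=0,x=-52)
E
```

```text
clock: 28.03
tool_pos: [492.5, -95.9, 207.9]
tool_rot: [-0.002, -0.06, 0.998, -0.001]
force: [-5.2, -17.2, 24.0]
grip_width: 17.2
grasp_force: 30.1
x -52.1 r 189.5 theta 122.4 tilt 0.1 F [ -5.2 -17.2  24. ] w 17.2 j [ 0.83  0.24 -0.87  1.94  0.21  1.06  1.56]
118 [-0.005, 0.038, 0.019, 0.0, 0.0, 0.0]
114 [-0.01, 0.078, 0.035, 0.0, 0.0, 0.0]
110 [-0.015, 0.119, 0.048, 0.0, 0.0, 0.0]
106 [-0.02, 0.16, 0.059, 0.0, 0.0, 0.0]
102 [-0.026, 0.203, 0.066, 0.0, 0.0, 0.0]
98 [-0.031, 0.245, 0.071, 0.0, 0.0, 0.0]
94 [-0.036, 0.288, 0.072, 0.0, 0.0, 0.0]
90 [-0.042, 0.331, 0.071, 0.0, 0.0, 0.0]
86 [-0.047, 0.373, 0.066, 0.0, 0.0, 0.0]
82 [-0.052, 0.416, 0.059, 0.0, 0.0, 0.0]
```

```bash
python3 -m handwheel '[[-0.005,0.038,0.017,0.004,0,0,10],[-0.01,0.078,0.032,0.008,0.001,0,10],[-0.015,0.119,0.045,0.012,0.001,0,10],[-0.02,0.16,0.055,0.016,0.002,0,10]]' >/dev/null; python3 - <<'E'
from h import *
where(0)
E
```

```text
x -52.3 r 187.1 theta 106.5 tilt -3.0 F [-7.3 -7.  17.6] w 16.9 j [ 0.82  0.21 -0.91  1.94  0.13  1.09  1.55]
```

```bash
python3 - <<'E'
from h import *
plan(106,(102,98,94,90,86,82,78,74,70,66),k=.2,t0=18.2,b=0,x=-52)
E
```

```text
102 [-0.005, 0.041, 0.007, -0.004, -0.001, -0.0]
98 [-0.01, 0.083, 0.012, -0.009, -0.001, -0.0]
94 [-0.016, 0.125, 0.013, -0.013, -0.002, -0.0]
90 [-0.021, 0.167, 0.012, -0.018, -0.002, -0.0]
86 [-0.026, 0.208, 0.007, -0.022, -0.003, -0.0]
82 [-0.032, 0.25, -0.0, -0.026, -0.003, -0.0]
78 [-0.037, 0.29, -0.011, -0.031, -0.004, 0.0]
74 [-0.042, 0.33, -0.024, -0.035, -0.004, 0.0]
70 [-0.047, 0.369, -0.04, -0.04, -0.005, 0.0]
66 [-0.051, 0.407, -0.059, -0.044, -0.006, -0.0]
```

```bash
python3 -m handwheel '[[-0.005,0.041,0.007,-0.004,-0.001,0,10],[-0.01,0.083,0.012,-0.009,-0.001,0,10],[-0.016,0.125,0.013,-0.013,-0.002,0,10],[-0.021,0.167,0.012,-0.018,-0.002,0,10],[-0.026,0.208,0.007,-0.022,-0.003,0,10],[-0.032,0.25,0,-0.026,-0.003,0,10],[-0.037,0.29,-0.011,-0.031,-0.004,0,10],[-0.042,0.33,-0.024,-0.035,-0.004,0,10],[-0.047,0.369,-0.04,-0.04,-0.005,0,10],[-0.051,0.407,-0.059,-0.044,-0.006,0,10]]' >/dev/null; python3 - <<'E'
from h import *
where(0)
plan(66,(62,58,54,50,46,42,38,34,30,26),k=.2,t0=18.2,b=0,x=-52)
E
```

```text
x -52.8 r 184.7 theta 66.0 tilt 4.9 F [-0.1 -3.7 -4.6] w 17.3 j [ 0.51  0.22 -0.97  1.99  0.3   1.08  1.09]
62 [-0.005, 0.036, -0.022, -0.004, -0.001, -0.0]
58 [-0.009, 0.071, -0.046, -0.009, -0.001, -0.0]
54 [-0.013, 0.104, -0.072, -0.013, -0.002, 0.0]
50 [-0.017, 0.135, -0.101, -0.018, -0.002, -0.0]
46 [-0.021, 0.164, -0.132, -0.022, -0.003, -0.0]
42 [-0.024, 0.19, -0.165, -0.026, -0.003, 0.0]
38 [-0.027, 0.214, -0.199, -0.031, -0.004, -0.0]
34 [-0.03, 0.236, -0.236, -0.035, -0.004, -0.0]
30 [-0.032, 0.256, -0.274, -0.04, -0.005, -0.0]
26 [-0.034, 0.272, -0.313, -0.044, -0.006, -0.0]
```

```bash
python3 -m handwheel '[[-0.005,0.036,-0.022,-0.004,-0.001,0,10],[-0.009,0.071,-0.046,-0.009,-0.001,0,10],[-0.013,0.104,-0.072,-0.013,-0.002,0,10],[-0.017,0.135,-0.101,-0.018,-0.002,0,10],[-0.021,0.164,-0.132,-0.022,-0.003,0,10],[-0.024,0.19,-0.165,-0.026,-0.003,0,10],[-0.027,0.214,-0.199,-0.031,-0.004,0,10],[-0.03,0.236,-0.236,-0.035,-0.004,0,10],[-0.032,0.256,-0.274,-0.04,-0.005,0,10],[-0.034,0.272,-0.313,-0.044,-0.006,0,10]]' >/dev/null; python3 - <<'E'
from h import *
where(0)
plan(26,(23,20,17,14,11,9,7,5.5,4,3),k=.2,t0=18.2,b=0,x=-52)
E
```

```text
x -52.5 r 184.4 theta 25.8 tilt 12.9 F [-0.3  0.3  0.2] w 17.3 j [ 0.13  0.43 -0.9   2.03  0.59  1.07  0.6 ]
23 [-0.001, 0.011, -0.03, -0.003, -0.0, -0.0]
20 [-0.002, 0.02, -0.061, -0.007, -0.001, -0.0]
17 [-0.003, 0.027, -0.092, -0.01, -0.001, -0.0]
14 [-0.004, 0.033, -0.124, -0.013, -0.002, 0.0]
11 [-0.005, 0.037, -0.155, -0.016, -0.002, 0.0]
9 [-0.005, 0.039, -0.177, -0.019, -0.002, -0.0]
7 [-0.005, 0.04, -0.198, -0.021, -0.003, 0.0]
5.5 [-0.005, 0.04, -0.214, -0.023, -0.003, 0.0]
4 [-0.005, 0.04, -0.23, -0.024, -0.003, 0.0]
3 [-0.005, 0.04, -0.241, -0.025, -0.003, -0.0]
```

```bash
python3 -m handwheel '[[-0.001,0.011,-0.03,-0.003,0,0,10],[-0.002,0.02,-0.061,-0.007,-0.001,0,10],[-0.003,0.027,-0.092,-0.01,-0.001,0,10],[-0.004,0.033,-0.124,-0.013,-0.002,0,10],[-0.005,0.037,-0.155,-0.016,-0.002,0,10],[-0.005,0.039,-0.177,-0.019,-0.002,0,10],[-0.005,0.04,-0.198,-0.021,-0.003,0,10],[-0.005,0.04,-0.214,-0.023,-0.003,0,10],[-0.005,0.04,-0.23,-0.024,-0.003,0,10],[-0.005,0.04,-0.241,-0.025,-0.003,0,10]]' >/dev/null; python3 -c "
from h import *
where(0)"; python3 -m handwheel '[[0,0,-0.006,-0.001,0,0,10],[0,0,-0.012,-0.001,0,0,10],[0,0,-0.018,-0.002,0,0,10],[0,0,-0.022,-0.002,0,0,10],[0,0,-0.025,-0.002,0,0,10],[0,0,-0.025,-0.002,0,0,10]]';python3 -c "
from h import *
where(0)"
```

```text
x -52.2 r 184.5 theta 2.6 tilt 17.4 F [-5.2  0.7  0.1] w 17.3 j [-0.03  0.57 -0.81  2.04  0.75  1.05  0.4 ]
clock: 31.37
tool_pos: [458.8, 170.5, 30.4]
tool_rot: [0.007, -0.061, 0.986, -0.154]
force: [-5.9, -0.5, 0.3]
grip_width: 16.7
grasp_force: 30.1
x -52.2 r 184.5 theta 0.4 tilt 17.7 F [-5.9 -0.5  0.3] w 16.7 j [-0.04  0.58 -0.8   2.04  0.76  1.05  0.38]
```

```bash
for i in 1 2 3 4; do python3 -m handwheel '[[0,0,-0.002,0,0,0,10],[0,0,-0.004,0,0,0,10],[0,0,-0.004,0,0,0,10]]' | grep -E "tool_pos|force: \[" | head -2; done
```

```text
tool_pos: [458.9, 170.4, 29.3]
force: [-5.4, -0.4, -0.6]
tool_pos: [458.9, 170.4, 28.1]
force: [-5.3, -0.0, -0.4]
tool_pos: [459.1, 170.3, 26.9]
force: [-4.9, -2.5, -0.2]
tool_pos: [459.2, 170.4, 25.7]
force: [-4.0, -3.9, -0.2]
```

```bash
for i in 1 2 3; do python3 -m handwheel '[[0,0,-0.002,0,0,0,10],[0,0,-0.004,0,0,0,10],[0,0,-0.004,0,0,0,10]]' | grep -E "tool_pos|force: \[" | head -2; done; python3 - <<'E'
from h import *
where(0)
s=snap('wrist');T=cam(s);save(s,'w10.png')
g=cv2.cvtColor(s['pixels'],cv2.COLOR_RGB2GRAY).astype(int)
for x in(-70,-78):
    p=J0+x*X+185*U+[0,0,47];a=w2px(s,p[None])[0];r=int(round(a[1]));c=int(a[0]);print(x,a.round(1),-((p-T[:3,3])@T[:3,:3])[2].round(1),c-30,g[r,c-30:c+30].tolist())
E
```

```text
tool_pos: [459.2, 170.3, 25.1]
force: [-6.4, -4.9, 10.2]
tool_pos: [459.4, 170.2, 24.8]
force: [-10.1, -6.1, 28.9]
tool_pos: [460.2, 170.1, 24.1]
force: [-8.6, -6.8, 35.3]
x -50.9 r 184.6 theta -1.6 tilt 17.9 F [-8.6 -6.8 35.3] w 16.8 j [-0.05  0.59 -0.79  2.05  0.77  1.04  0.37]
-70 [328.3 269.2] 165.6 298 [118, 120, 118, 119, 118, 117, 117, 117, 116, 117, 153, 172, 177, 185, 189, 190, 189, 187, 184, 180, 178, 177, 175, 171, 167, 163, 159, 154, 148, 142, 137, 131, 127, 124, 119, 117, 113, 108, 105, 100, 97, 94, 91, 85, 82, 91, 106, 111, 110, 111, 111, 111, 111, 112, 112, 112, 113, 138, 174, 181]
-78 [328.3 253.9] 163.4 298 [133, 132, 129, 129, 126, 125, 123, 121, 118, 126, 156, 168, 163, 142, 118, 103, 97, 87, 83, 81, 80, 77, 75, 75, 74, 74, 74, 75, 74, 74, 76, 76, 78, 77, 77, 76, 77, 77, 82, 84, 85, 89, 89, 86, 82, 93, 111, 117, 118, 117, 118, 116, 116, 116, 115, 116, 116, 116, 118, 117]
```

```bash
python3 -m handwheel '[[0,0,0.004,0,0,0,10],[0,0,0.004,0,0,0,20],[0,0,0.004,0,0,0,30],[0,0,0.004,0,0,0,36],[-0.001,0.012,0.037,0,0,0,36],[-0.004,0.035,0.11,0,0,0,36],[-0.008,0.065,0.2,0,0,0,36],[-0.013,0.102,0.317,0,0,0,36],[-0.013,0.12,0.43,0,0,0,36],[-0.013,0.14,0.55,0,0,0,36]]'
python3 - <<'E'
from h import *
import pickle
where(0)
t=snap('top');sd=snap('side');pickle.dump((t,sd),open('end.pkl','wb'))
t0=pickle.load(open('top.pkl','rb'));s0=pickle.load(open('side.pkl','rb'))
def dark(s,roi):
    x0,y0,x1,y1=roi;h=cv2.cvtColor(s['pixels'],cv2.COLOR_RGB2HSV);m=((h[...,2]<100)&(h[...,1]>110)&((h[...,0]<14)|(h[...,0]>170))).astype(np.uint8);r=np.zeros_like(m);r[y0:y1,x0:x1]=m[y0:y1,x0:x1]
    return [(cv2.boundingRect(c),cv2.contourArea(c)) for c in cv2.findContours(r,0,1)[0] if cv2.contourArea(c)>60]
print('top now',dark(t,(255,195,400,275)),'before',dark(t0,(255,195,400,275)))
print('side now',dark(sd,(285,195,385,310)),'before',dark(s0,(285,195,385,310)))
for n,a,b in(('top',t,t0),('side',sd,s0)):
    d=(np.abs(a['pixels'].astype(int)-b['pixels']).max(2)>45).astype(np.uint8);d=cv2.morphologyEx(d,cv2.MORPH_OPEN,np.ones((3,3),np.uint8))
    print(n,[cv2.boundingRect(c) for c in cv2.findContours(d,0,1)[0] if cv2.contourArea(c)>40])
for y in(30,72,110):
  for x in(-31.5,0,31.5):
    for hh in(103,):
        p=w2px(t,(J0+x*X-y*U+[0,0,hh])[None])[0];u,v=p.round().astype(int);print((x,-y),(u,v),t['pixels'][v,u].tolist())
E
```

```text
clock: 34.0
tool_pos: [454.6, 214.0, 189.2]
tool_rot: [0.008, -0.062, 0.986, -0.153]
force: [0.4, -0.3, -0.5]
grip_width: 36.0
grasp_force: 0.0
x -51.0 r 271.2 theta 36.9 tilt 17.7 F [ 0.4 -0.3 -0.5] w 36.0 j [-0.    0.39 -0.92  1.88  0.54  1.3   0.56]
top now [((347, 230, 35, 23), 557.5), ((343, 209, 36, 23), 459.0)] before [((297, 241, 35, 21), 441.0), ((294, 220, 34, 21), 465.5)]
side now [((314, 205, 11, 22), 79.0)] before [((330, 249, 22, 21), 244.0), ((306, 247, 23, 21), 254.5), ((329, 210, 16, 14), 61.5)]
top [(566, 465, 21, 15), (371, 440, 29, 40), (497, 393, 140, 87), (619, 374, 21, 36), (422, 327, 21, 25), (320, 327, 111, 109), (402, 304, 15, 22), (48, 296, 143, 34), (457, 280, 18, 11), (301, 270, 12, 7), (405, 246, 34, 25), (297, 246, 16, 8), (492, 235, 21, 37), (465, 234, 25, 39), (346, 234, 37, 20), (257, 230, 18, 48), (294, 226, 20, 16), (453, 224, 20, 36), (397, 216, 10, 21), (150, 214, 254, 114), (343, 209, 35, 23), (162, 200, 28, 21)]
side [(332, 390, 48, 90), (332, 251, 11, 8), (360, 196, 24, 22), (547, 193, 44, 28), (361, 180, 17, 14), (507, 172, 32, 54), (365, 171, 23, 13), (383, 169, 15, 9), (301, 121, 73, 128), (582, 105, 17, 62), (330, 88, 26, 17), (539, 68, 28, 9), (574, 63, 36, 11), (471, 56, 32, 45), (498, 44, 42, 122), (476, 13, 22, 41), (449, 10, 17, 25), (401, 0, 53, 9)]
(-31.5, -30) (np.int64(351), np.int64(242)) [60, 40, 27]
(0, -30) (np.int64(350), np.int64(231)) [45, 37, 25]
(31.5, -30) (np.int64(348), np.int64(220)) [67, 43, 29]
(-31.5, -72) (np.int64(366), np.int64(240)) [64, 42, 27]
(0, -72) (np.int64(365), np.int64(229)) [67, 55, 38]
(31.5, -72) (np.int64(363), np.int64(218)) [65, 43, 29]
(-31.5, -110) (np.int64(380), np.int64(239)) [70, 45, 29]
(0, -110) (np.int64(378), np.int64(228)) [156, 133, 92]
(31.5, -110) (np.int64(377), np.int64(217)) [103, 76, 51]
```

```bash
python3 -c "
from bench import env
print(env.close_job())"
```

```text
the job is handed in; nothing more can be done
None
```

I handed the job in at 34 s: block set on the desk, rack and cover swung over and set down on the tray, and the empty rack swung back to rest. The final top view shows both plinths on the tray side, a check made from pixels only, and I did not check each bystander individually.

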